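Trip-test the specimen block feeder and feed the blocks into the catch bin

ROBOT

A 6-joint arm with a two-finger parallel gripper is mounted at the origin on the work surface. World frame = base frame: x ahead of the robot, y to its left, z up, the work surface at z = 0. Lengths are in m, angles in rad, forces in N, time in s.
With the tool pointing down it reaches from about 0.25 to 0.85 m from the base axis. Payload 12.5 kg.
Tool frame: the origin (TCP) lies on the centre line of the jaws, within the pads' length; the fingertips stand 22 mm ahead of it and the grasp point (between the pads) lies 3 mm ahead of it; z points along the fingers, y is the direction in which the jaws open and shut (so a half turn about z gives the same grasp; the last joint's range is limited). The gripper opens to 93 mm and grips with 3 to 60 N. Pads are 15 mm wide; open, the fingers measure 128 mm over their backs; the gripper's body (75 mm by 188 mm) begins 65 mm behind the grasp point.
Start: joints at [1.233, 0.351, 1.652, -0, 1.139, -0.085], TCP at [0.138, 0.533, 0.241] pointing down, gripper open.
Joint ranges: [-2.75, 2.75], [-0.79, 2.1], [0.01, 2.65], [-1.57, 4.71], [0.07, 3.14], [-2.87, 2.87]. Speed limits (rad/s): [2.22, 2.22, 2.79, 3.14, 3.14, 3.14].

INTERFACE

Orientations are given as a rotation vector (axis times angle).
In Python, from rig import state, vision, job gives the robot as it stands.
- The arm moves only by the tool carry_out, never from a script. Its argument "commands" is a list of rows, each an object of numbers: "rx", "ry", "rz": the turn, a rotation vector about the tool's x, y, z in rad; "dx", "dy", "dz": the shift along the tool's x, y, z in m; "claw": the opening, from 0 (shut) to 1 (fully open). In form: [{"rx": .., "ry": .., "rz": .., "dx": .., "dy": .., "dz": .., "claw": ..}, ...]. A call has 1 to 8 rows; each row is the pose to reach, as a shift and turn from the pose commanded when the call began, along the tool's axes at that moment; what a row does not reach only later rows make up. A row lasts 1/12 s, in which the tool goes at most 41.7 mm and 7.16 degrees, less where a joint would pass 70% of its speed; a pose out of reach is approached as far as the arm can. A call with a gripper value outside its range is refused whole. The fingers move at their own pace and stop on an object; "squeeze" is the grip in N (left out, the last holds). Time passes only in rows, so rows that repeat a pose let the fingers close. It gives the time, the measured TCP pose, the force and the opening at its end, in the units of the state.
- state(): the state, without advancing time (a new reading comes with each control period).
- vision.camera(name): name is "scene" or "side" or "wrist"; returns a dict with "color" (384x512x3 uint8, red, green, blue), "depth" (384x512 float32, m along the optical axis (not along the pixel's ray), 0 where there is no reading), "camera_matrix" (3x3 intrinsics, pixels), "distortion" ([k1, k2, p1, p2, k3] as OpenCV has them; the pictures are not rectified), "extrinsics" (4x4, takes a point from camera to world coordinates). Camera axes: x right, y up, looking along -z (the intrinsics and any distortion apply to the point x, -y, -z); pixel columns grow to the right and rows downward; lengths in m; the calibration is good to about 2 mm. A picture is of the moment at which its call begins.
- job.finish_job(): hands the job in, once; it reports no verdict.
The state is a dict: "time_s": time; "joints": joint angles; "dq": joint speeds; "tau": joint torques, N m; "ee_pos": TCP position; "eef_rot": TCP orientation; "contact_force": force on the tool from outside, world axes, zero at the start; "ft_torque": the same for the moment, N m; "gripper_width": opening from 0.0 (shut) to 1.0 (fully open).
Only numpy, scipy, OpenCV 4.12 (cv2) and the standard library are available. Lean on these libraries where they do the work, as an engineer would, in place of code of your own. Each camera call takes 0.05 s, during which the arm holds its last target. There are 200 camera calls.

TASK

Before using the specimen block feeder, test its safety trip: press the test button so that the trip lever drops, then lift the lever back fully up. Then load every specimen block lying on the bench into the feeder's guide channel and push them with the push stick through the tunnel until all have dropped into the catch bin. Finally put the push stick back lying in its tray with its handle upright; leave the lever up and do not shift or topple the other things on the bench.

Things in the scene. Friction and masses are not known exactly. Their poses are not given: they have to be found in the camera images.
- feeder: fixed white block feeder; origin on the bench under the middle of the tunnel mouth, y = feed direction, z up. Open loading trough y = -160 to 0 mm, rear end open too: flat floor 50 mm above the bench, 47 mm wide between sides 12 mm high, whose tops flare out at 45 degrees (to 71 mm above the bench, 34 mm off the middle). White electronics box 100 mm high at x = 40 to 100, y = -5 to 75 mm
- tunnel_mouth (a point): middle of the channel floor at the tunnel mouth (50 mm above the feeder's origin, same axes). From here the channel runs on 70 mm in +y as a straight tunnel, 47 mm wide and 22 mm high under a fixed clear roof (top 76 mm above the bench), its floor level with the trough's
- catch_bin (a point): centre of the catch bin's sloping floor, at y = 145, z = 19 mm of the feeder (floor 34 mm above the bench at y = 70, 4 mm at y = 220). The channel floor ends at y = 70 mm; what is pushed past drops into the bin (y = 70 to 220, x = -56 to 56 mm) under a fixed clear lid 76 mm above the bench: the tunnel is the only way in
- trip_box: fixed grey safety trip box, 100 x 90 x 130 mm high, origin at the centre of its underside, front facing its -x. The test button sits on its top, the trip lever sticks out of a slot in the front. Lever hinge (along y) at x = -18, z = 90 mm inside the box.
- button_top (a point): top centre of the white round test button (24 mm across, 12 mm proud of the box top, on the box's x = -32 mm); pressed straight down, 6 mm travel, about 3 to 6 N
- test_button (a joint): travel of the test button in m: 0 released (springs back), 0.006 fully pressed
- lever_grip (a point): centre of the grey grip of the trip lever (30 mm along the lever, 16 mm wide across, 14 mm thick), 90 mm from the hinge. The lever points to the box's -x and swings in its x-z plane.
- trip_lever (a joint): trip lever angle in rad: 0 fully up (pointing 0.5 rad above level), 1.0 fully dropped (0.5 rad below level). It snaps over centre at about 0.25 rad and then stays against either end stop; pressing the test button about 5 mm pushes it over and it drops. Lifting it back takes about 2 N at the grip.
- stick_tray: fixed shallow grey tray where the push stick lies, 225 mm (x) x 70 mm (y), 12 mm high, walls and floor 3 mm thick, origin at the centre of its underside
- stick_grip (a point): grip point of the wooden push stick, 50 mm above its underside, in its upright handle (a 20 x 20 mm post that rises from 12 to 67 mm above the underside). The stick's flat bar is 175 mm long, 30 mm wide, 12 mm thick and reaches from 25 mm behind the handle's axis to 150 mm ahead of it along the stick's +x axis. 90 g, balanced near the handle.
- block1_c (a point): centre of a specimen block: white plastic cassette with cream wax on top, 40 mm (x) x 28 mm (y) x 14 mm, 30 g, all alike; 3 to 5 are present, lying flat on the bench at first. Its 40 mm side goes across the feeder's channel.
- block2_c (a point): centre of a specimen block: white plastic cassette with cream wax on top, 40 mm (x) x 28 mm (y) x 14 mm, 30 g, all alike; 3 to 5 are present, lying flat on the bench at first. Its 40 mm side goes across the feeder's channel.
- block3_c (a point): centre of a specimen block: white plastic cassette with cream wax on top, 40 mm (x) x 28 mm (y) x 14 mm, 30 g, all alike; 3 to 5 are present, lying flat on the bench at first. Its 40 mm side goes across the feeder's channel.
- block4_c (a point): centre of a specimen block: white plastic cassette with cream wax on top, 40 mm (x) x 28 mm (y) x 14 mm, 30 g, all alike; 3 to 5 are present, lying flat on the bench at first. Its 40 mm side goes across the feeder's channel.
- block5_c (a point): centre of a specimen block: white plastic cassette with cream wax on top, 40 mm (x) x 28 mm (y) x 14 mm, 30 g, all alike; 3 to 5 are present, lying flat on the bench at first. Its 40 mm side goes across the feeder's channel.
- jar: bystander, not part of the job: small amber jar 44 mm across, 55 mm high; origin at the centre of its underside
- dish: bystander, not part of the job: glass dish 70 mm across, 16 mm high; origin at the centre of its underside
- marker: bystander, not part of the job: white marker pen 120 mm long, 12 mm thick, lying; origin at the centre of its underside (the marker's lies at its underside as built and turns with it)
- slide_box: bystander, not part of the job: grey slide box 90 x 170 x 35 mm; origin at the centre of its underside
- stain_bottle: bystander, not part of the job: white bottle 52 mm across, 90 mm high; origin at the centre of its underside
- beaker: bystander, not part of the job: glass beaker 70 mm across, 80 mm high; origin at the centre of its underside
- wipes: bystander, not part of the job: carton of wipes 100 x 100 x 60 mm; origin at the centre of its underside
There are look-alikes about, which are no part of the job. What is shaped like the part that bears block2_c but orange is not meant.

How it is judged:
By the outcome, as a careful person would: the job done as asked, in the order asked, and still so for the second after the job is handed in, with the robot touching nothing.
Of block1, block2, block3, block4, block5 only 3 to 5 are there at a start; the rules pass over those that are not, and their reading is None.
At some moment in a run one of block1, block2, block3, block4, block5 may be knocked a few centimetres aside while the robot is not near it.
It also fails if it takes over 210 s, if anything falls off the work surface, if the arm or the gripper's body presses on something with over 40 N, if the wrist force passes 120 N, or if a joint passes its speed limit or range.

## Working session

There is one attempt and no reset: what is moved stays moved. The work goes in short steps, Python scripts to look and compute and a tool call to move; the robot and the scene stay as the last step left them, time stands still between calls to the robot, and variables do not carry over. Pictures are saved under pics/ and viewed, about 12 in all and at most 16, crops included, and the job is handed in when it is done.

Besides the shell and the picture viewer there is one more tool, called after "Call:" as name(argument=value, ...) on one line, values as JSON. carry_out: Moves the arm, as the interface text tells. Its arguments: {"type":"object","properties":{"commands":{"type":"array","items":{"type":"object","properties":{"rx":{"type":"number"},"ry":{"type":"number"},"rz":{"type":"number"},"dx":{"type":"number"},"dy":{"type":"number"},"dz":{"type":"number"},"claw":{"type":"number"}}}},"squeeze":{"type":"number"}},"required":["commands"]}

```bash
mkdir -p pics
cat > h.py <<'E'
import numpy as np,cv2
from scipy.spatial.transform import Rotation as R
from rig import state,vision,job
def cam(n,save=None):
    c=vision.camera(n)
    if save: cv2.imwrite(f'pics/{save}.png',c['color'][:,:,::-1])
    return c
def rays(c,uv):
    uv=np.array(uv,float).reshape(-1,1,2)
    p=cv2.undistortPoints(uv,np.array(c['camera_matrix']),np.array(c['distortion'])).reshape(-1,2)
    E=np.array(c['extrinsics']); d=np.c_[p[:,0],-p[:,1],-np.ones(len(p))]@E[:3,:3].T
    return E[:3,3],d
def plane(c,uv,z):
    o,d=rays(c,uv); t=(z-o[2])/d[:,2]; return o+d*t[:,None]
def dep(c,uv):
    o,d=rays(c,uv); uv=np.array(uv).reshape(-1,2).astype(int)
    return o+d*c['depth'][uv[:,1],uv[:,0]][:,None]
def cloud(c):
    h,w=c['depth'].shape; v,u=np.mgrid[:h,:w]
    o,d=rays(c,np.c_[u.ravel(),v.ravel()]); return (o+d*c['depth'].reshape(-1,1)).reshape(h,w,3)
E
python3 - <<'E'
from h import *
import pickle
s=state(); print(s)
ims=[]
D={}
for n in ['scene','side','wrist']:
    c=cam(n,n+'0'); D[n]=c
    print(n,np.round(c['extrinsics'],3).tolist(),np.round(c['camera_matrix'],1).tolist(),c['distortion'],(c['depth']==0).mean())
    cv2.imwrite(f'pics/{n}0b.png',cv2.resize(c['color'][:,:,::-1],(800,600),interpolation=cv2.INTER_CUBIC))
pickle.dump(D,open('d0.pkl','wb'))
E
```

```text
{'time_s': 0.0, 'joints': array([ 1.23338937e+00,  3.51238374e-01,  1.65240316e+00, -2.16951810e-05,
        1.13909601e+00, -8.45930497e-02]), 'dq': array([-4.95689191e-05, -6.20938452e-04, -3.82502573e-04, -1.08797321e-03,
        2.54700822e-04, -1.76839547e-04]), 'tau': array([ 1.01256337e-04, -4.97327721e+01, -2.85259062e+01,  6.98196050e-02,
        2.57049239e-02, -9.12382029e-05]), 'ee_pos': array([0.13744483, 0.53222996, 0.2401082 ]), 'eef_rot': array([-3.96020399e-01, -3.11630929e+00,  1.76486010e-03]), 'contact_force': array([ 0.37331164, -0.19546397,  0.34005813]), 'ft_torque': array([0.01444406, 0.05052538, 0.04161189]), 'gripper_width': 0.9982925644571065}
scene [[0.677, -0.534, 0.506, 1.224], [0.736, 0.492, -0.465, -0.672], [-0.001, 0.687, 0.726, 1.082], [0.0, 0.0, 0.0, 1.0]] [[411.0, 0.0, 251.5], [0.0, 411.0, 197.8], [0.0, 0.0, 1.0]] [-0.06899262  0.          0.          0.          0.        ] 0.005167643229166667
side [[0.809, 0.358, -0.466, -0.0], [-0.587, 0.46, -0.666, -0.887], [-0.023, 0.812, 0.583, 0.823], [0.0, 0.0, 0.0, 1.0]] [[459.4, 0.0, 257.1], [0.0, 459.4, 189.9], [0.0, 0.0, 1.0]] [-0.12213487  0.          0.          0.          0.        ] 0.004185994466145833
wrist [[0.25, -0.924, -0.289, 0.055], [0.968, 0.239, 0.075, 0.554], [-0.001, -0.299, 0.954, 0.384], [0.0, 0.0, 0.0, 1.0]] [[316.0, 0.0, 253.6], [0.0, 316.0, 190.4], [0.0, 0.0, 1.0]] [0.030331 0.       0.       0.       0.      ] 0.003936767578125
```

View pics/scene0b.png

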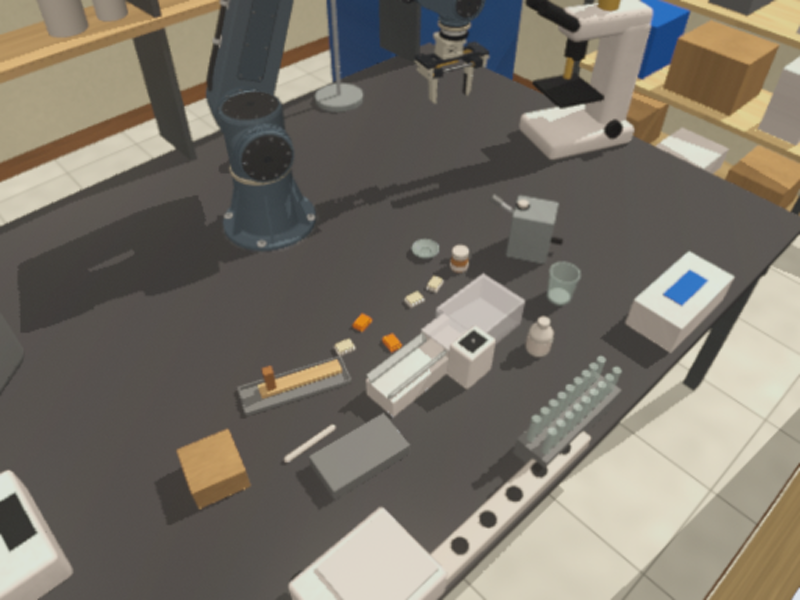

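View pics/side0b.png

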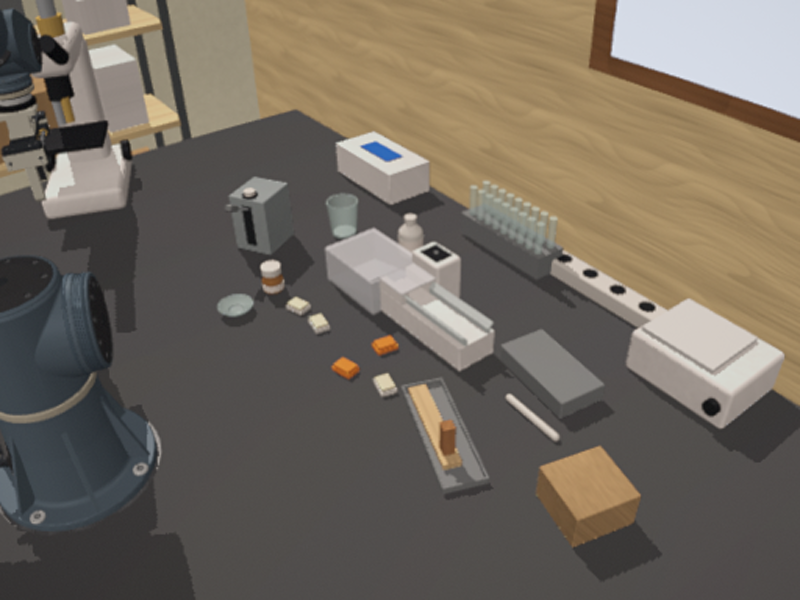

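Three cream/white blocks show in the scene view, at about (345,347), (414,299) and (435,284). Two orange look-alikes are at (362,322) and (391,343) and are excluded. The trip box is at (532,228), the tray at (293,383) and the feeder at (440,350). Next I'll measure them.

Run:
```python
from h import *
import pickle
D=pickle.load(open('d0.pkl','rb'))
def rect(P):
    (c,s,a)=cv2.minAreaRect(P[:,:2].astype(np.float32)*1000); return np.round(c,1),np.round(s,1),round(a,1)
for n in ['scene','side']:
    c=D[n]; X=cloud(c); hsv=cv2.cvtColor(c['color'],cv2.COLOR_RGB2HSV).astype(int)
    H,S,V=hsv[...,0],hsv[...,1],hsv[...,2]
    Z=X[...,2]; reg=(X[...,0]>.2)&(X[...,0]<1)&(X[...,1]>-.45)&(X[...,1]<.6)
    print(n,'bench z',np.median(Z[reg&(abs(Z)<.01)]))
    m=(reg&(Z>.006)&(Z<.4)).astype(np.uint8)
    k,L,st,ce=cv2.connectedComponentsWithStats(m)
    for i in range(1,k):
        if st[i,4]<25: continue
        P=X[L==i]; zt=np.percentile(P[:,2],95)
        T=P[P[:,2]>zt-.006]
        print(np.round(ce[i]),st[i,4],'ztop %.3f'%zt,'rgb',np.median(c['color'][L==i],0),'all',rect(P),'top',rect(T))
# topdown
W=np.zeros((600,800,3),np.uint8);Zb=np.full((600,800),-1.)
for n in ['scene','side']:
    c=D[n];X=cloud(c).reshape(-1,3);C=c['color'].reshape(-1,3)
    o=np.argsort(X[:,2]);X=X[o];C=C[o]
    u=((X[:,1]+.25)/.001).astype(int);v=((.8-X[:,0])/.001).astype(int)
    ok=(u>=0)&(u<800)&(v>=0)&(v<600)&(X[:,2]<.3)
    for a,b,z,q in zip(u[ok],v[ok],X[ok,2],C[ok]):
        s=W[b-1:b+1,a-1:a+1]; 
        W[max(b-1,0):b+1,max(a-1,0):a+1]=q
cv2.imwrite('pics/top.png',W[:,::-1,::-1])
```

```text
scene bench z -0.00031020154308003534
[339. 145.] 1102 ztop 0.134 rgb [98. 99. 93.] all (array([533.6, 405.7]), array([188.3,  99.3]), 26.8) top (array([522.3, 396.1]), array([158.6,  89.8]), 30.4)
[272. 158.] 120 ztop 0.019 rgb [149. 156. 145.] all (array([378.8, 214.2]), array([62.2, 68.1]), 57.6) top (array([378.8, 214.2]), array([62.2, 68.1]), 57.6)
[294. 165.] 170 ztop 0.057 rgb [149.  134.5 120. ] all (array([474.6, 235.1]), array([42.2, 41. ]), 58.7) top (array([473.9, 236. ]), array([38.4, 39. ]), 59.5)
[433. 193.] 2201 ztop 0.083 rgb [184. 186. 197.] all (array([921.6, 487.5]), array([225.4, 122.2]), 89.7) top (array([922.1, 487.9]), array([225.2, 121.8]), 89.3)
[360. 180.] 409 ztop 0.080 rgb [125. 131. 121.] all (array([704.6, 337.2]), array([65.5, 70.9]), 15.4) top (array([704.8, 337.5]), array([66.1, 66.8]), 6.7)
[287. 220.] 4147 ztop 0.100 rgb [187. 180. 170.] all (array([663.9,  12.6]), array([163., 393.]), 2.5) top (array([713.6,  13.4]), array([59.2, 80.6]), 2.5)
[278. 181.] 60 ztop 0.017 rgb [201.5 189.  159. ] all (array([477.9, 144. ]), array([34.3, 39.9]), 27.9) t
[... 3108 characters left out ...]
ay([542.4, -55.5]), array([28.5, 33.6]), 82.0)
[221. 234.] 123 ztop 0.017 rgb [199. 125.  56.] all (array([453.4, -64.5]), array([28.5, 40.2]), 13.9) top (array([454.7, -64.1]), array([25.7, 38.5]), 15.3)
[246. 245.] 129 ztop 0.017 rgb [204. 192. 166.] all (array([ 483.2, -139.2]), array([42.3, 28. ]), 74.5) top (array([ 483. , -140.2]), array([39.8, 23.5]), 76.2)
[281. 275.] 1187 ztop 0.065 rgb [145. 124. 110.] all (array([ 492.6, -280.8]), array([228.5,  72.3]), 68.8) top (array([ 468.7, -322.1]), array([26.3, 18.1]), 52.1)
[340. 266.] 180 ztop 0.013 rgb [200.5 190.  179.5] all (array([ 623.4, -344.2]), array([119.2,  13.9]), 89.0) top (array([ 623.4, -344.4]), array([118.9,  13.9]), 89.0)
```

View pics/top.png

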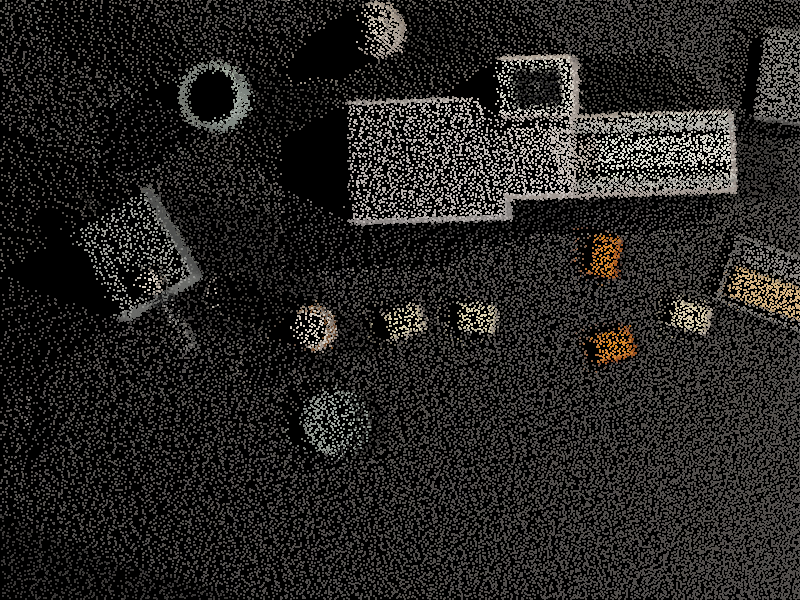

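Three white blocks are confirmed at roughly (478,145), (482,73) and (484,-140) mm, each 17 mm or less in height. The button and lever of the trip box point towards the robot. I'll refine the box and feeder frames and then move.

```bash
cat >> h.py <<'E'
def go(x,y,z,phi,s=None):
    """rows shift to TCP (m) with tool down, tool x at angle phi deg"""
    s=s or state(); R0=R.from_rotvec(s['eef_rot']); f=np.radians(phi)
    X=np.array([np.cos(f),np.sin(f),0]);Z=np.array([0,0,-1.]);Y=np.cross(Z,X)
    d=R0.inv().apply(np.array([x,y,z])-s['ee_pos']); r=(R0.inv()*R.from_matrix(np.c_[X,Y,Z])).as_rotvec()
    print('d',np.round(d,4),'r',np.round(r,4),'deg',np.round(np.degrees(np.linalg.norm(r)),1),'rows>=%.1f'%max(np.linalg.norm(d)/.0417,np.degrees(np.linalg.norm(r))/7.16))
E
python3 - <<'E'
from h import *
import pickle
D=pickle.load(open('d0.pkl','rb'))
for n in ['scene','side']:
    c=D[n]; X=cloud(c); Z=X[...,2]
    m=(abs(Z-.130)<.005)&(np.hypot(X[...,0]-.55,X[...,1]-.405)<.085)
    k,L,st,ce=cv2.connectedComponentsWithStats(m.astype(np.uint8)); i=1+np.argmax(st[1:,4]); P=X[L==i]
    # eroded top: exclude lever via opening
    mm=cv2.morphologyEx((L==i).astype(np.uint8),cv2.MORPH_OPEN,np.ones((5,5))); P=X[mm>0]
    print(n,'box top',cv2.minAreaRect(P[:,:2].astype(np.float32)*1000),np.median(P[:,2]))
    hsv=cv2.cvtColor(c['color'],cv2.COLOR_RGB2HSV).astype(int)
    q=(Z>.1365)&(Z<.15)&(np.hypot(X[...,0]-.525,X[...,1]-.40)<.1)
    print('button depth pts',q.sum(),X[q].mean(0) if q.any() else None)
    w=(c['color'].min(2)>150)&(np.hypot(X[...,0]-.525,X[...,1]-.40)<.08)&(Z>.12)
    if w.any(): print('white',w.sum(),X[w].mean(0))
    l=(np.hypot(X[...,0]-.455,X[...,1]-.355)<.03)&(Z>.05)&(Z<.16)
    print('lever',l.sum(),np.median(X[l],0), X[l].max(0))
    # feeder: electronic box top and trough walls and floor
    q=(abs(Z-.1)<.004)&(np.hypot(X[...,0]-.715,X[...,1]-.013)<.07)
    print('ebox',cv2.minAreaRect(X[q][:,:2].astype(np.float32)*1000))
    q=(abs(Z-.071)<.003)&(X[...,1]<-.03)&(X[...,1]>-.20)&(abs(X[...,0]-.645)<.06)
    print('flare tops',cv2.minAreaRect(X[q][:,:2].astype(np.float32)*1000),q.sum())
    q=(abs(Z-.050)<.004)&(X[...,1]<-.03)&(X[...,1]>-.19)&(abs(X[...,0]-.645)<.04)
    print('floor',cv2.minAreaRect(X[q][:,:2].astype(np.float32)*1000),np.median(X[q][:,2]))
go(.51,.385,.24,206)
E
cd pics; python3 -c "
import cv2
a=cv2.imread('scene0.png')[160:250,195:345];b=cv2.imread('side0.png')[170:290,170:330]
a=cv2.resize(a,(600,360),interpolation=2);b=cv2.resize(b,(600,450)[:2] if 0 else (320,240),interpolation=2)
b=cv2.copyMakeBorder(b,0,0,0,280,0);cv2.imwrite('crop.png',cv2.vconcat([a,b]))"
```

```text
scene box top ((560.2019653320312, 422.8081970214844), (66.29032897949219, 93.58934783935547), 30.80977439880371) 0.12873707946584745
button depth pts 44 [0.49789477 0.38549504 0.13992727]
white 262 [0.54955869 0.41855742 0.1293229 ]
lever 42 [0.46724077 0.36462306 0.13488881] [0.47945613 0.37825415 0.14677939]
ebox ((713.2592163085938, 13.961248397827148), (59.43201446533203, 79.1435775756836), 1.6104199886322021)
flare tops ((645.277587890625, -104.22371673583984), (73.80815124511719, 150.6509552001953), 2.155329704284668) 120
floor ((647.8373413085938, -107.31874084472656), (155.66249084472656, 75.00746154785156), 89.03594207763672) 0.05007516762584019
side box top ((545.126220703125, 410.8807067871094), (105.03605651855469, 92.02327728271484), 37.91838455200195) 0.12991656050989636
button depth pts 51 [0.48983759 0.38146026 0.14085532]
white 218 [0.54552049 0.41292894 0.13110267]
lever 41 [0.45672766 0.36038826 0.13654882] [0.47844673 0.37326106 0.14661852]
ebox ((710.4239501953125, 12.754661560058594), (61.305450439453125, 87.53176879882812), 0.10109391808509827)
flare tops ((646.4007568359375, -107.19696044921875), (75.2566909790039, 151.36338806152344), 1.353974461555481) 150
floor ((642.5890502929688, -107.70125579833984), (78.0436782836914, 154.9959259033203), 2.0282485485076904) 0.05067503132978124
d [-3.975e-01 -4.950e-02  3.000e-04] r [-8.000e-04 -4.000e-04 -7.066e-01] deg 40.5 rows>=9.6
```

View pics/crop.png

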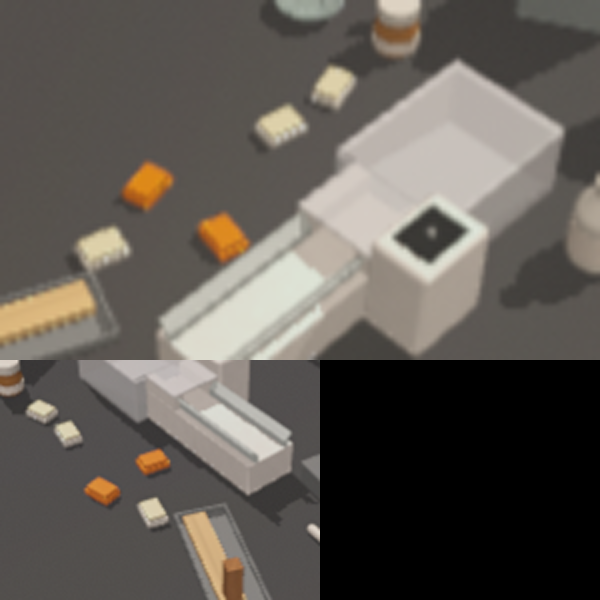

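The crop shows three cream blocks, two orange look-alikes and an empty trough. The feeder origin is about (643,-25) mm with a yaw of about 1.8°. I'm moving above the trip box.

Call:
carry_out(commands=[{"dx": -0.0414,"dy": -0.005,"rz": -0.09,"claw": 0},{"dx": -0.082,"dy": -0.01,"rz": -0.18,"claw": 0},{"dx": -0.123,"dy": -0.015,"rz": -0.27,"claw": 0},{"dx": -0.164,"dy": -0.02,"rz": -0.36,"claw": 0},{"dx": -0.205,"dy": -0.025,"rz": -0.45,"claw": 0},{"dx": -0.246,"dy": -0.03,"rz": -0.54,"claw": 0},{"dx": -0.287,"dy": -0.035,"rz": -0.63,"claw": 0},{"dx": -0.328,"dy": -0.04,"rz": -0.707,"claw": 0}])

```text
invalid input at $.commands[0]: expected keys rx, ry, rz, dx, dy, dz, claw
```

Run:
```python
from h import *
import pickle
s=state();print(s['time_s'],s['ee_pos'],s['eef_rot'])
c=cam('wrist');pickle.dump((s,c),open('w1.pkl','wb'))
cv2.imwrite('pics/w1.png',cv2.resize(c['color'][:,:,::-1],(800,600)))
```

```text
0.15 [0.13745835 0.53230636 0.24025366] [-3.95995697e-01 -3.11635562e+00  1.31047673e-03]
```

View pics/w1.png

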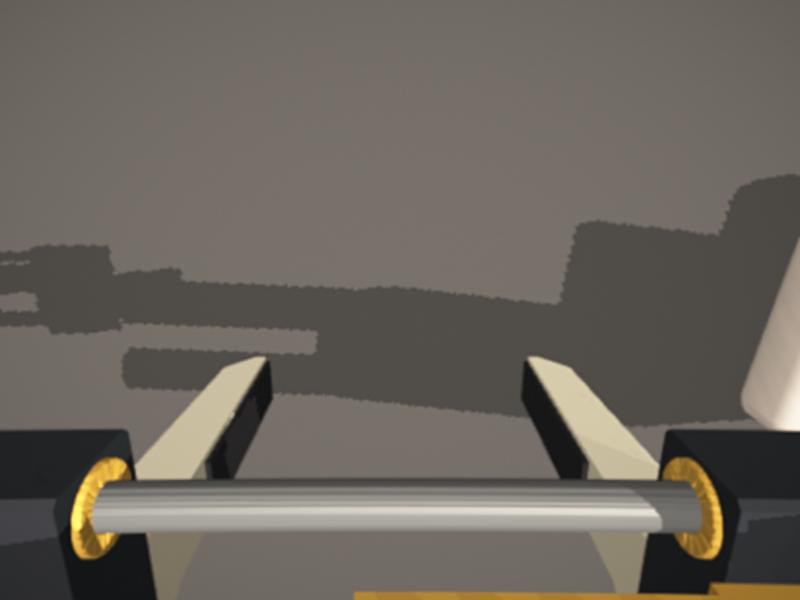

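All seven keys are required. I'm resending the move, ending a little past the button so that the wrist camera sees it.

Call:
carry_out(commands=[{"rx": 0,"ry": 0,"dz": 0,"dx": -0.0414,"dy": -0.005,"rz": -0.09,"claw": 0},{"rx": 0,"ry": 0,"dz": 0,"dx": -0.082,"dy": -0.01,"rz": -0.18,"claw": 0},{"rx": 0,"ry": 0,"dz": 0,"dx": -0.123,"dy": -0.015,"rz": -0.27,"claw": 0},{"rx": 0,"ry": 0,"dz": 0,"dx": -0.164,"dy": -0.02,"rz": -0.36,"claw": 0},{"rx": 0,"ry": 0,"dz": 0,"dx": -0.205,"dy": -0.025,"rz": -0.45,"claw": 0},{"rx": 0,"ry": 0,"dz": 0,"dx": -0.246,"dy": -0.03,"rz": -0.54,"claw": 0},{"rx": 0,"ry": 0,"dz": 0,"dx": -0.287,"dy": -0.035,"rz": -0.63,"claw": 0},{"rx": 0,"ry": 0,"dz": 0,"dx": -0.328,"dy": -0.04,"rz": -0.707,"claw": 0}])

```text
time_s: 0.87
ee_pos: [0.4468, 0.4105, 0.2406]
eef_rot: [0.714, -3.059, 0.0]
contact_force: [0.4, 0.5, 0.4]
gripper_width: 0.476
```

Run:
```python
from h import *
s=state();print(s['time_s'],s['ee_pos'],s['eef_rot'])
go(.535,.403,.24,206)
```

```text
0.8667 [0.44683262 0.41054144 0.24055511] [ 7.14250570e-01 -3.05912970e+00  1.21598493e-04]
d [-0.0757 -0.0458  0.0005] r [-0.     -0.0002  0.005 ] deg 0.3 rows>=2.1
```

Call:
carry_out(commands=[{"rx": 0,"ry": 0,"rz": 0,"dx": -0.035,"dy": -0.02,"dz": 0,"claw": 0},{"rx": 0,"ry": 0,"rz": 0,"dx": -0.07,"dy": -0.042,"dz": 0,"claw": 0},{"rx": 0,"ry": 0,"rz": 0,"dx": -0.07,"dy": -0.045,"dz": 0,"claw": 0},{"rx": 0,"ry": 0,"rz": 0,"dx": -0.07,"dy": -0.045,"dz": 0,"claw": 0}])

```text
time_s: 1.2
ee_pos: [0.5292, 0.4009, 0.2395]
eef_rot: [0.703, -3.061, 0.001]
contact_force: [0.2, 0.1, 0.1]
gripper_width: 0.188
```

Run:
```python
from h import *
import pickle
s=state();print(s['time_s'],s['ee_pos'],s['eef_rot'])
c=cam('wrist');pickle.dump((s,c),open('w1.pkl','wb'))
cv2.imwrite('pics/w1.png',cv2.resize(c['color'][:,:,::-1],(800,600)))
X=cloud(c);Z=X[...,2]
for lo,hi in [(.136,.15),(.126,.134)]:
    m=((Z>lo)&(Z<hi)).astype(np.uint8);k,L,st,ce=cv2.connectedComponentsWithStats(m)
    for i in range(1,k):
        if st[i,4]>150: P=X[L==i];print(lo,np.round(ce[i]),st[i],np.round(P.mean(0),4),cv2.minAreaRect(P[:,:2].astype(np.float32)*1000))
```

```text
1.2 [0.52916832 0.40086808 0.23952024] [ 7.03261493e-01 -3.06067187e+00  7.79702734e-04]
0.136 [253.  97.] [242  80  23  37 684] [0.4567 0.3664 0.1408] ((457.58203125, 366.9367370605469), (25.297500610351562, 15.888263702392578), 30.55046272277832)
0.136 [260. 186.] [245 171  30  30 677] [0.5155 0.4004 0.1413] ((515.9397583007812, 400.79229736328125), (22.980745315551758, 23.092519760131836), 77.67169952392578)
0.126 [263. 207.] [ 205  158  110  112 8104] [0.5345 0.4131 0.1295] ((543.4307861328125, 416.6536560058594), (99.17774963378906, 89.60964965820312), 30.15945053100586)
```

View pics/w1.png

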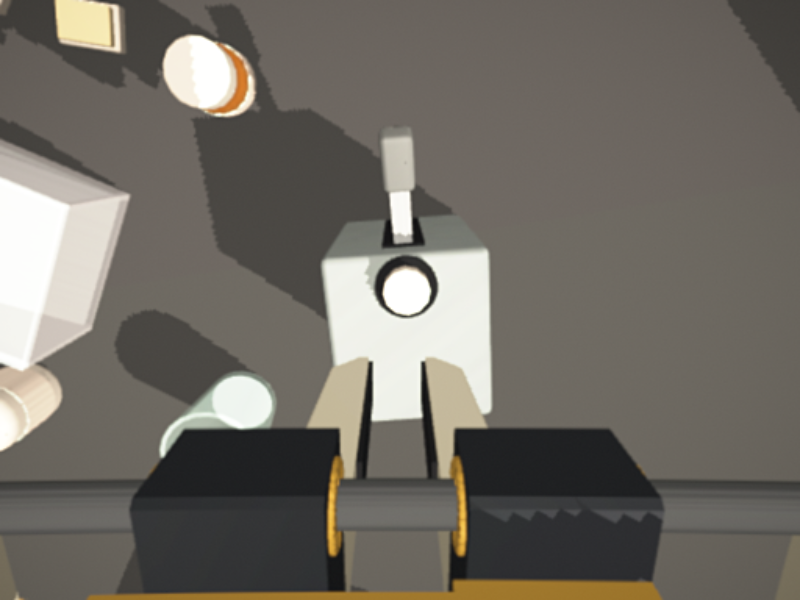

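The wrist view shows the button at (407,290) with the lever above it at (398,160). The measured button position is (515.7,400.6) mm. The box has its centre at (543.4,416.7) and a yaw of 30.2°, and its geometry matches the given 32 mm offset. Next I move above the button.

Run:
```python
from h import *
s=state();print(s['time_s'],s['ee_pos']); go(.5157,.4006,.175,210.2); go(.5157,.4006,.158,210.2)
```

```text
1.25 [0.52778262 0.40156918 0.23989258]
d [0.0112 0.0044 0.0649] r [ 0.0001 -0.0013 -0.0741] deg 4.2 rows>=1.6
d [0.0112 0.0044 0.0819] r [ 0.0001 -0.0013 -0.0741] deg 4.2 rows>=2.0
```

Call:
carry_out(commands=[{"rx": 0,"ry": 0,"rz": -0.074,"dx": 0.011,"dy": 0.004,"dz": 0.03,"claw": 0},{"rx": 0,"ry": 0,"rz": -0.074,"dx": 0.011,"dy": 0.004,"dz": 0.06,"claw": 0},{"rx": 0,"ry": 0,"rz": -0.074,"dx": 0.011,"dy": 0.004,"dz": 0.06,"claw": 0},{"rx": 0,"ry": 0,"rz": -0.074,"dx": 0.011,"dy": 0.004,"dz": 0.06,"claw": 0}])

```text
time_s: 1.58
ee_pos: [0.5146, 0.4011, 0.1804]
eef_rot: [0.821, -3.03, 0.001]
contact_force: [0.7, -0.4, 0.5]
gripper_width: 0.006
```

Run:
```python
from h import *
s=state();print(s['time_s'],s['ee_pos'],s['gripper_width']); go(.5157,.4006,.157,210.2)
```

```text
1.5833 [0.51462181 0.40110278 0.18039937] 0.00587897738062351
d [-0.0007 -0.001   0.0234] r [-0.     -0.0025  0.0019] deg 0.2 rows>=0.6
```

Pressing, holding briefly, then retracting.

Call:
carry_out(commands=[{"rx": 0,"ry": 0,"rz": 0,"dx": -0.001,"dy": -0.001,"dz": 0.01,"claw": 0},{"rx": 0,"ry": 0,"rz": 0,"dx": -0.001,"dy": -0.001,"dz": 0.018,"claw": 0},{"rx": 0,"ry": 0,"rz": 0,"dx": -0.001,"dy": -0.001,"dz": 0.0235,"claw": 0},{"rx": 0,"ry": 0,"rz": 0,"dx": -0.001,"dy": -0.001,"dz": 0.0235,"claw": 0},{"rx": 0,"ry": 0,"rz": 0,"dx": -0.001,"dy": -0.001,"dz": 0.0235,"claw": 0}])

```text
time_s: 2.0
ee_pos: [0.5182, 0.4011, 0.1583]
eef_rot: [-0.819, 3.03, 0.002]
contact_force: [0.8, 2.0, 3.6]
gripper_width: 0.005
```

Call:
carry_out(commands=[{"rx": 0,"ry": 0,"rz": 0,"dx": 0,"dy": 0,"dz": -0.04,"claw": 0},{"rx": 0,"ry": 0,"rz": 0,"dx": 0.02,"dy": 0,"dz": -0.07,"claw": 0.4},{"rx": 0,"ry": 0,"rz": 0,"dx": 0.02,"dy": 0,"dz": -0.07,"claw": 0.4},{"rx": 0,"ry": 0,"rz": 0,"dx": 0.02,"dy": 0,"dz": -0.07,"claw": 0.4}])

```text
time_s: 2.33
ee_pos: [0.5005, 0.3906, 0.2292]
eef_rot: [-0.819, 3.029, 0.002]
contact_force: [-0.3, 0.5, -1.8]
gripper_width: 0.171
```

Run:
```python
from h import *
s=state();print(s['time_s'],s['ee_pos'],s['gripper_width'],s['contact_force'])
c=cam('wrist');X=cloud(c);b=np.array([.5434,.4167]);a=np.radians(30.2);x=np.array([np.cos(a),np.sin(a)])
rel=(X[...,:2]-b); lx=rel@x; ly=rel@np.array([-x[1],x[0]])
m=(abs(ly)<.010)&(lx<-.055)&(lx>-.13)&(X[...,2]>.02)&(X[...,2]<.17)
P=X[m];print(m.sum(),np.c_[lx[m],P[:,2]].min(0),np.c_[lx[m],P[:,2]].max(0))
for q in np.arange(-.13,-.05,.01):
    k=m&(abs(lx-q)<.005)
    if k.any(): print(round(q,3),k.sum(),np.median(X[k][:,2]),np.median(ly[k]))
# target lever grip dropped, 96mm
for L in (.094,):
    gx=-.018-L*np.cos(.5); p=b+x*gx; print(p); go(*p,.140,210.2); go(*p,.09-L*np.sin(.5)+.0,210.2)
```

```text
2.3333 [0.50047454 0.39060274 0.22915742] 0.17066086985184487 [-0.29753152  0.49785294 -1.77610961]
778 [-0.11104649  0.04423605] [-0.05502491  0.07378048]
-0.11 106 0.047473339183837976 0.0003195700358722313
-0.1 172 0.05213176537642536 0.0003187658044226532
-0.09 160 0.05702390276114816 -0.0001724705891341158
-0.08 119 0.058602929892724476 0.0003320390864389299
-0.07 110 0.06401171027731556 -0.00015502730123368382
-0.06 111 0.06968652420466054 -0.000638545865179031
[0.45654664 0.36615014]
d [0.05   0.0011 0.0874] r [0.0001 0.0009 0.001 ] deg 0.1 rows>=2.4
d [0.0501 0.0011 0.1824] r [0.0001 0.0009 0.001 ] deg 0.1 rows>=4.5
```

The press was fully down at 3.6 N. The lever dropped: its grip now measures 57 mm high at x=-90, matching 0.5 rad below level. Next I lower around the lever grip.

Call:
carry_out(commands=[{"rx": 0,"ry": 0,"rz": 0,"dx": 0.03,"dy": 0.001,"dz": 0.0,"claw": 0.4},{"rx": 0,"ry": 0,"rz": 0,"dx": 0.05,"dy": 0.001,"dz": 0.0,"claw": 0.4},{"rx": 0,"ry": 0,"rz": 0,"dx": 0.05,"dy": 0.001,"dz": 0.04,"claw": 0.4},{"rx": 0,"ry": 0,"rz": 0,"dx": 0.05,"dy": 0.001,"dz": 0.08,"claw": 0.4},{"rx": 0,"ry": 0,"rz": 0,"dx": 0.05,"dy": 0.001,"dz": 0.12,"claw": 0.4},{"rx": 0,"ry": 0,"rz": 0,"dx": 0.05,"dy": 0.001,"dz": 0.16,"claw": 0.4},{"rx": 0,"ry": 0,"rz": 0,"dx": 0.05,"dy": 0.001,"dz": 0.18,"claw": 0.4},{"rx": 0,"ry": 0,"rz": 0,"dx": 0.05,"dy": 0.001,"dz": 0.18,"claw": 0.4}])

```text
time_s: 3.05
ee_pos: [0.4538, 0.364, 0.0413]
eef_rot: [0.817, -3.024, 0.005]
contact_force: [-0.4, -0.1, 0.3]
gripper_width: 0.401
```

Call:
carry_out(squeeze=15, commands=[{"rx": 0,"ry": 0,"rz": 0,"dx": 0,"dy": 0,"dz": 0,"claw": 0},{"rx": 0,"ry": 0,"rz": 0,"dx": 0,"dy": 0,"dz": 0,"claw": 0},{"rx": 0,"ry": 0,"rz": 0,"dx": 0,"dy": 0,"dz": 0,"claw": 0},{"rx": 0,"ry": 0,"rz": 0,"dx": 0,"dy": 0,"dz": 0,"claw": 0}])

```text
time_s: 3.38
ee_pos: [0.4575, 0.3663, 0.0487]
eef_rot: [-0.82, 3.03, 0.0]
contact_force: [7.6, -10.8, 2.6]
gripper_width: 0.173
```

Call:
carry_out(commands=[{"rx": 0,"ry": 0,"rz": 0,"dx": 0.004,"dy": -0.001,"dz": -0.008,"claw": 0},{"rx": 0,"ry": 0,"rz": 0,"dx": 0.0073,"dy": -0.001,"dz": -0.0173,"claw": 0},{"rx": 0,"ry": 0,"rz": 0,"dx": 0.011,"dy": -0.001,"dz": -0.0357,"claw": 0},{"rx": 0,"ry": 0,"rz": 0,"dx": 0.011,"dy": -0.001,"dz": -0.0544,"claw": 0},{"rx": 0,"ry": 0,"rz": 0,"dx": 0.0073,"dy": -0.001,"dz": -0.0728,"claw": 0},{"rx": 0,"ry": 0,"rz": 0,"dx": 0.004,"dy": -0.001,"dz": -0.082,"claw": 0},{"rx": 0,"ry": 0,"rz": 0,"dx": 0,"dy": -0.001,"dz": -0.091,"claw": 0},{"rx": 0,"ry": 0,"rz": 0,"dx": 0,"dy": -0.001,"dz": -0.091,"claw": 0}])

```text
time_s: 4.05
ee_pos: [0.4574, 0.3658, 0.1401]
eef_rot: [-0.82, 3.032, 0.002]
contact_force: [-5.9, 2.0, 4.1]
gripper_width: 0.172
```

Run:
```python
from h import *
s=state();print(s['time_s'],s['ee_pos'],s['gripper_width'],s['contact_force'])
c=cam('side','side1'); cv2.imwrite('pics/side1c.png',cv2.resize(c['color'][90:190,100:230,::-1],(780,600)))
```

```text
4.05 [0.45736576 0.36578996 0.14008765] 0.17178376452562005 [-5.85456665  2.04332706  4.09190603]
```

View pics/side1c.png

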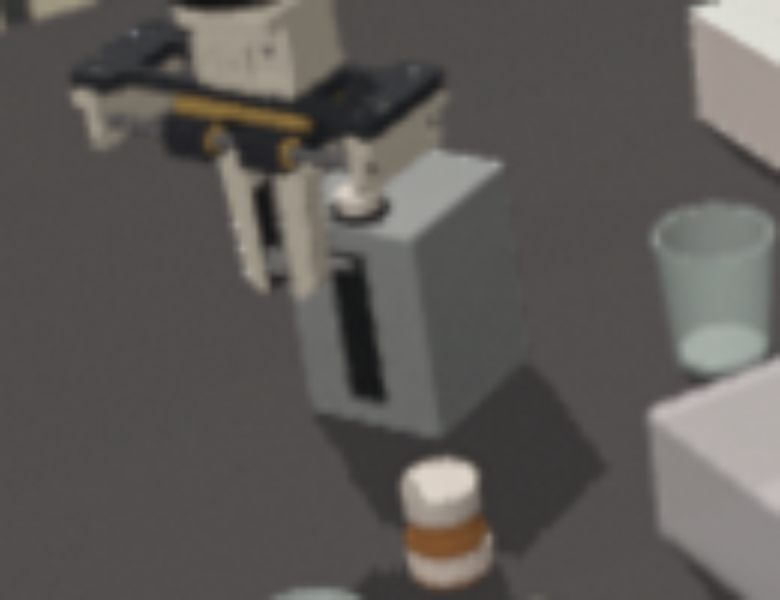

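The side crop shows the lever held up at about (300,265). I release it, rise straight up and check.

Call:
carry_out(commands=[{"rx": 0,"ry": 0,"rz": 0,"dx": 0,"dy": 0,"dz": 0,"claw": 0.4},{"rx": 0,"ry": 0,"rz": 0,"dx": 0,"dy": 0,"dz": 0,"claw": 0.4},{"rx": 0,"ry": 0,"rz": 0,"dx": 0,"dy": 0,"dz": 0,"claw": 0.4},{"rx": 0,"ry": 0,"rz": 0,"dx": 0,"dy": 0,"dz": -0.02,"claw": 0.4},{"rx": 0,"ry": 0,"rz": 0,"dx": 0,"dy": 0,"dz": -0.06,"claw": 0.6},{"rx": 0,"ry": 0,"rz": 0,"dx": -0.02,"dy": 0,"dz": -0.1,"claw": 0.6},{"rx": 0,"ry": 0,"rz": 0,"dx": -0.04,"dy": 0,"dz": -0.1,"claw": 0.6},{"rx": 0,"ry": 0,"rz": 0,"dx": -0.04,"dy": 0,"dz": -0.1,"claw": 0.6}])

```text
time_s: 4.77
ee_pos: [0.4947, 0.3867, 0.2407]
eef_rot: [-0.818, 3.027, 0.003]
contact_force: [0.4, 0.6, -0.1]
gripper_width: 0.591
```

Run:
```python
from h import *
s=state();print(s['time_s'],s['ee_pos'],s['gripper_width'],s['contact_force'])
c=cam('wrist');X=cloud(c);b=np.array([.5434,.4167]);a=np.radians(30.2);x=np.array([np.cos(a),np.sin(a)])
rel=(X[...,:2]-b); lx=rel@x; ly=rel@np.array([-x[1],x[0]])
m=(abs(ly)<.010)&(lx<-.055)&(lx>-.13)&(X[...,2]>.02)&(X[...,2]<.17)
for q in np.arange(-.13,-.05,.01):
    k=m&(abs(lx-q)<.005)
    if k.any(): print(round(q,3),k.sum(),np.median(X[k][:,2]))
go(.478,.145,.24,114)
```

```text
4.7667 [0.49465509 0.38672641 0.24069202] 0.5905630600131679 [ 0.42115255  0.58543505 -0.08560972]
-0.11 208 0.14132406256269292
-0.1 233 0.1424562452831295
-0.09 216 0.13671055147195182
-0.08 129 0.13101293843590045
-0.07 115 0.12167110979961987
-0.06 101 0.11593385983783366
d [ 0.1339 -0.2005 -0.0017] r [1.3000e-03 1.4000e-03 1.6797e+00] deg 96.2 rows>=13.4
```

The lever is fully up: 142.5 mm at x=-100 against 142.8 mm expected. Next I go to a viewpoint over the two right-hand blocks.

Run:
```python
from h import *
go(.48,.03,.24,97)
```

```text
d [ 0.1901 -0.3008 -0.0018] r [1.6000e-03 1.3000e-03 1.9764e+00] deg 113.2 rows>=15.8
```

Call:
carry_out(commands=[{"rx": 0,"ry": 0,"rz": 0.12,"dx": 0.01,"dy": -0.02,"dz": 0,"claw": 0.6},{"rx": 0,"ry": 0,"rz": 0.24,"dx": 0.03,"dy": -0.05,"dz": 0,"claw": 0.6},{"rx": 0,"ry": 0,"rz": 0.36,"dx": 0.05,"dy": -0.085,"dz": 0,"claw": 0.6},{"rx": 0,"ry": 0,"rz": 0.48,"dx": 0.07,"dy": -0.12,"dz": 0,"claw": 0.6},{"rx": 0,"ry": 0,"rz": 0.6,"dx": 0.092,"dy": -0.155,"dz": 0,"claw": 0.6},{"rx": 0,"ry": 0,"rz": 0.72,"dx": 0.115,"dy": -0.19,"dz": 0,"claw": 0.6},{"rx": 0,"ry": 0,"rz": 0.84,"dx": 0.14,"dy": -0.225,"dz": 0,"claw": 0.6},{"rx": 0,"ry": 0,"rz": 0.96,"dx": 0.162,"dy": -0.258,"dz": 0,"claw": 0.6}])

```text
time_s: 5.48
ee_pos: [0.4799, 0.0788, 0.2371]
eef_rot: [-0.681, -3.065, 0.001]
contact_force: [1.6, -0.1, 0.1]
gripper_width: 0.599
```

Run:
```python
from h import *
go(.48,.03,.24,97)
```

```text
d [-0.0208 -0.0442 -0.0029] r [-1.9000e-03 -1.0000e-03  1.0111e+00] deg 57.9 rows>=8.1
```

Call:
carry_out(commands=[{"rx": 0,"ry": 0,"rz": 0.12,"dx": -0.01,"dy": -0.02,"dz": 0,"claw": 0.6},{"rx": 0,"ry": 0,"rz": 0.24,"dx": -0.02,"dy": -0.044,"dz": 0,"claw": 0.6},{"rx": 0,"ry": 0,"rz": 0.36,"dx": -0.02,"dy": -0.044,"dz": 0,"claw": 0.6},{"rx": 0,"ry": 0,"rz": 0.48,"dx": -0.02,"dy": -0.044,"dz": 0,"claw": 0.6},{"rx": 0,"ry": 0,"rz": 0.6,"dx": -0.02,"dy": -0.044,"dz": 0,"claw": 0.6},{"rx": 0,"ry": 0,"rz": 0.72,"dx": -0.02,"dy": -0.044,"dz": 0,"claw": 0.6},{"rx": 0,"ry": 0,"rz": 0.84,"dx": -0.02,"dy": -0.044,"dz": 0,"claw": 0.6},{"rx": 0,"ry": 0,"rz": 0.94,"dx": -0.02,"dy": -0.044,"dz": 0,"claw": 0.6}])

```text
time_s: 6.15
ee_pos: [0.4803, 0.0324, 0.237]
eef_rot: [-1.996, -2.424, 0.002]
contact_force: [-0.1, 0.2, 0.6]
gripper_width: 0.602
```

Call:
carry_out(commands=[{"rx": 0,"ry": 0,"rz": 0,"dx": 0,"dy": 0,"dz": 0,"claw": 0.6},{"rx": 0,"ry": 0,"rz": 0,"dx": 0,"dy": 0,"dz": 0,"claw": 0.6}])

```text
time_s: 6.32
ee_pos: [0.4806, 0.0324, 0.2374]
eef_rot: [-1.985, -2.434, 0.002]
contact_force: [0.2, -0.3, 0.6]
gripper_width: 0.594
```

```bash
cat >> h.py <<'E'
def blocks(c):
    X=cloud(c);Z=X[...,2]; hsv=cv2.cvtColor(c['color'],cv2.COLOR_RGB2HSV)
    m=((Z>.008)&(Z<.022)).astype(np.uint8);k,L,st,ce=cv2.connectedComponentsWithStats(m)
    for i in range(1,k):
        if st[i,4]<200: continue
        P=X[L==i]; P=P[P[:,2]>np.percentile(P[:,2],80)-.004]
        print(np.round(ce[i]),st[i,4],'z %.4f'%np.median(P[:,2]),np.median(c['color'][L==i],0),*[np.round(q,1) for q in cv2.minAreaRect(P[:,:2].astype(np.float32)*1000)])
E
python3 - <<'E'
from h import *
s=state();print(s['time_s'],s['ee_pos'])
c=cam('wrist'); blocks(c)
cv2.imwrite('pics/w2.png',cv2.resize(c['color'][:,:,::-1],(800,600)))
E
```

```text
6.3167 [0.48064577 0.03244706 0.23738284]
[189.   3.] 233 z 0.0148 [177. 185. 177.] [382.1 184.2] [39.8  7.3] 11.6
[357. 101.] 598 z 0.0188 [109. 104. 100.] [577.4 120.1] [  2. 158.] 1.7
[271.  62.] 778 z 0.0133 [247. 247. 208.] [475.8 147.2] [23.8 33.5] 18.3
[261. 130.] 670 z 0.0135 [249. 247. 206.] [479.7  74.8] [33.8 23.8] 81.3
[343. 217.] 223 z 0.0185 [138. 125. 112.] [600.7  -8.3] [ 1.4 72. ] 1.9
[218. 231.] 503 z 0.0134 [249. 150.   0.] [452.2 -61.9] [23.8 34.3] 14.7
[287. 238.] 492 z 0.0133 [249. 151.   0.] [541.1 -52.9] [24.5 34. ] 80.8
[230. 286.] 432 z 0.0132 [248. 246. 201.] [ 481.7 -138.2] [34.5 23.8] 76.5
[220. 359.] 991 z 0.0142 [202. 150.  85.] [ 489.1 -260.3] [101.2  30.9] 70.3
```

View pics/w2.png

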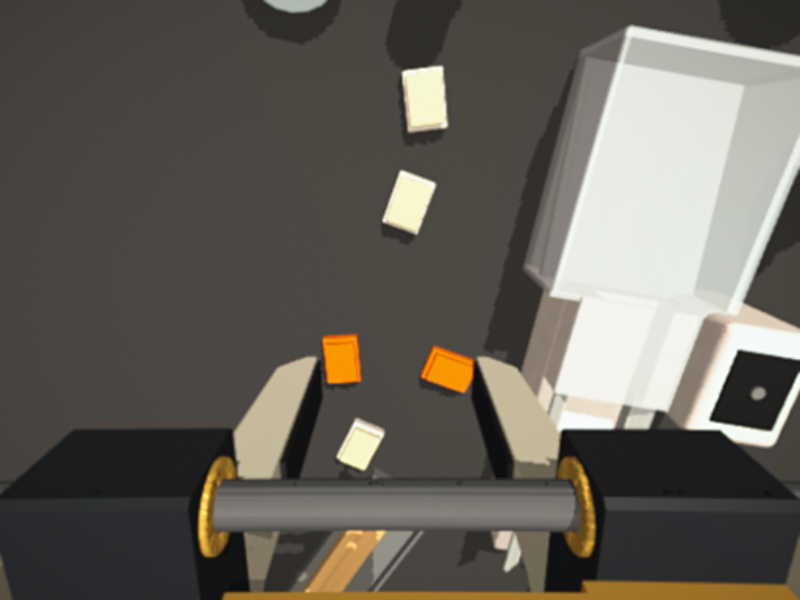

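The wrist view shows cream blocks at (425,98), (408,202) and (360,445), with the orange decoys at (341,358) and (447,368). I start with block A at (475.8,147.2) mm, long axis at 108.3°.

Run:
```python
from h import *
go(.4758,.1472,.10,108.3);go(.4758,.1472,.024,108.3)
```

```text
d [0.1134 0.0183 0.1375] r [-0.0012 -0.0002 -0.1168] deg 6.7 rows>=4.3
d [0.1134 0.0184 0.2135] r [-0.0012 -0.0002 -0.1168] deg 6.7 rows>=5.8
```

Call:
carry_out(commands=[{"rx": 0,"ry": 0,"rz": -0.05,"dx": 0.03,"dy": 0.005,"dz": 0.02,"claw": 0.6},{"rx": 0,"ry": 0,"rz": -0.117,"dx": 0.06,"dy": 0.01,"dz": 0.05,"claw": 0.6},{"rx": 0,"ry": 0,"rz": -0.117,"dx": 0.09,"dy": 0.015,"dz": 0.08,"claw": 0.6},{"rx": 0,"ry": 0,"rz": -0.117,"dx": 0.108,"dy": 0.018,"dz": 0.11,"claw": 0.6},{"rx": 0,"ry": 0,"rz": -0.117,"dx": 0.113,"dy": 0.018,"dz": 0.14,"claw": 0.6},{"rx": 0,"ry": 0,"rz": -0.117,"dx": 0.113,"dy": 0.018,"dz": 0.165,"claw": 0.6},{"rx": 0,"ry": 0,"rz": -0.117,"dx": 0.113,"dy": 0.018,"dz": 0.175,"claw": 0.6},{"rx": 0,"ry": 0,"rz": -0.117,"dx": 0.113,"dy": 0.018,"dz": 0.175,"claw": 0.6}])

```text
time_s: 7.03
ee_pos: [0.4754, 0.1465, 0.0613]
eef_rot: [-1.84, -2.543, 0.005]
contact_force: [0.2, 0.8, -0.6]
gripper_width: 0.602
```

Run:
```python
from h import *
print(state()['ee_pos']);go(.4758,.1472,.024,108.3)
```

```text
[0.47537584 0.14652623 0.06125058]
d [0.0005 0.0008 0.0372] r [-0.0042 -0.0004 -0.0014] deg 0.3 rows>=0.9
```

Call:
carry_out(squeeze=25, commands=[{"rx": 0,"ry": 0,"rz": 0,"dx": 0.0,"dy": 0.0005,"dz": 0.015,"claw": 0.6},{"rx": 0,"ry": 0,"rz": 0,"dx": 0,"dy": 0.0005,"dz": 0.028,"claw": 0.6},{"rx": 0,"ry": 0,"rz": 0,"dx": 0,"dy": 0.0005,"dz": 0.036,"claw": 0.6},{"rx": 0,"ry": 0,"rz": 0,"dx": 0,"dy": 0.0005,"dz": 0.038,"claw": 0.5},{"rx": 0,"ry": 0,"rz": 0,"dx": 0,"dy": 0.0005,"dz": 0.038,"claw": 0.2},{"rx": 0,"ry": 0,"rz": 0,"dx": 0,"dy": 0.0005,"dz": 0.038,"claw": 0.2},{"rx": 0,"ry": 0,"rz": 0,"dx": 0,"dy": 0.0005,"dz": 0.038,"claw": 0.2},{"rx": 0,"ry": 0,"rz": 0,"dx": 0,"dy": 0.0005,"dz": 0.038,"claw": 0.2}])

```text
time_s: 7.7
ee_pos: [0.4776, 0.147, 0.0258]
eef_rot: [1.844, 2.543, 0.001]
contact_force: [-0.5, -1.5, 3.2]
gripper_width: 0.299
```

Run:
```python
from h import *
s=state();print(s['ee_pos'],s['gripper_width']*93)
# place 1: feeder y=-45
a=np.radians(1.8)
o=np.array([.643,-.025]); p=o+np.array([np.sin(a)*.045,-np.cos(a)*.045]); print(p); go(*p,.16,181.8)
```

```text
[0.47761772 0.1470316  0.02584656] 27.804145313709714
[ 0.64441348 -0.0699778 ]
d [-0.2581  0.0912 -0.134 ] r [ 9.0000e-04  9.0000e-04 -1.2861e+00] deg 73.7 rows>=10.3
```

Block A is gripped at 27.8 mm. I lift it and hover beyond the trough so the wrist camera can locate the trough exactly.

Call:
carry_out(commands=[{"rx": 0,"ry": 0,"rz": 0,"dx": 0,"dy": 0,"dz": -0.02,"claw": 0.2},{"rx": 0,"ry": 0,"rz": 0,"dx": 0,"dy": 0,"dz": -0.06,"claw": 0.2},{"rx": 0,"ry": 0,"rz": 0,"dx": 0,"dy": 0,"dz": -0.1,"claw": 0.2},{"rx": 0,"ry": 0,"rz": -0.12,"dx": -0.03,"dy": 0.015,"dz": -0.13,"claw": 0.2},{"rx": 0,"ry": 0,"rz": -0.24,"dx": -0.06,"dy": 0.03,"dz": -0.155,"claw": 0.2},{"rx": 0,"ry": 0,"rz": -0.36,"dx": -0.09,"dy": 0.045,"dz": -0.18,"claw": 0.2},{"rx": 0,"ry": 0,"rz": -0.48,"dx": -0.12,"dy": 0.06,"dz": -0.2,"claw": 0.2},{"rx": 0,"ry": 0,"rz": -0.6,"dx": -0.15,"dy": 0.075,"dz": -0.21,"claw": 0.2}])

```text
time_s: 8.37
ee_pos: [0.5968, 0.0263, 0.2389]
eef_rot: [1.0, 2.974, 0.002]
contact_force: [0.2, 0.4, -0.6]
gripper_width: 0.297
```

Run:
```python
from h import *
s=state();print(s['ee_pos'],s['gripper_width']*93);go(.72,-.09,.235,181.8)
```

```text
[0.59677716 0.02633663 0.23894137] 27.577676379857284
d [-0.1685 -0.0183  0.0045] r [ 0.0012  0.0044 -0.68  ] deg 39.0 rows>=5.4
```

Call:
carry_out(commands=[{"rx": 0,"ry": 0,"rz": -0.12,"dx": -0.03,"dy": -0.003,"dz": 0,"claw": 0.2},{"rx": 0,"ry": 0,"rz": -0.24,"dx": -0.06,"dy": -0.006,"dz": 0,"claw": 0.2},{"rx": 0,"ry": 0,"rz": -0.36,"dx": -0.09,"dy": -0.009,"dz": 0,"claw": 0.2},{"rx": 0,"ry": 0,"rz": -0.48,"dx": -0.12,"dy": -0.012,"dz": 0,"claw": 0.2},{"rx": 0,"ry": 0,"rz": -0.6,"dx": -0.15,"dy": -0.016,"dz": 0,"claw": 0.2},{"rx": 0,"ry": 0,"rz": -0.68,"dx": -0.168,"dy": -0.018,"dz": 0,"claw": 0.2},{"rx": 0,"ry": 0,"rz": -0.68,"dx": -0.168,"dy": -0.018,"dz": 0,"claw": 0.2},{"rx": 0,"ry": 0,"rz": -0.68,"dx": -0.168,"dy": -0.018,"dz": 0,"claw": 0.2}])

```text
time_s: 9.03
ee_pos: [0.7173, -0.0893, 0.2347]
eef_rot: [0.036, -3.141, -0.0]
contact_force: [0.4, 0.1, 0.2]
gripper_width: 0.301
```

```bash
cat >> h.py <<'E'
def trough(c,o=np.array([.643,-.025]),a=np.radians(1.8)):
    X=cloud(c); rel=X[...,:2]-o; fx=rel@np.array([np.cos(a),np.sin(a)]); fy=rel@np.array([-np.sin(a),np.cos(a)]); return X,fx,fy
E
python3 - <<'E'
from h import *
s=state();print(s['ee_pos'],s['eef_rot'])
c=cam('wrist'); X,fx,fy=trough(c); Z=X[...,2]
cv2.imwrite('pics/w3.png',cv2.resize(c['color'][:,:,::-1],(800,600)))
for y in (-.15,-.12,-.09,-.06,-.03):
    k=(abs(fy-y)<.006)
    fl=k&(abs(Z-.05)<.004)&(abs(fx)<.045)
    tp=k&(abs(Z-.0705)<.002)&(abs(fx)<.05)
    w=k&(Z>.054)&(Z<.061)&(abs(fx)<.045)
    f=lambda m:(m.sum(),*(np.round(np.percentile(fx[m]*1000,[2,98]),1)) ) if m.any() else None
    print(y,'floor',f(fl),'top',f(tp),'wall L',f(w&(fx<0)),'R',f(w&(fx>0)))
q=(abs(Z-.07)<.003)&(abs(fx)<.045); print('y extent of flare',np.percentile(fy[q],[1,99]))
go(.6431,-.07,.12,181.8)
E
```

```text
[ 0.71728308 -0.08928503  0.23467945] [ 3.62223739e-02 -3.14064438e+00 -3.87941078e-04]
-0.15 floor (np.int64(633), np.float64(-40.8), np.float64(20.9)) top (np.int64(120), np.float64(-37.0), np.float64(34.2)) wall L (np.int64(13), np.float64(-26.5), np.float64(-25.5)) R (np.int64(17), np.float64(21.9), np.float64(22.7))
-0.12 floor (np.int64(625), np.float64(-40.4), np.float64(21.9)) top (np.int64(129), np.float64(-37.8), np.float64(34.4)) wall L (np.int64(20), np.float64(-26.9), np.float64(-25.5)) R (np.int64(14), np.float64(21.9), np.float64(22.6))
-0.09 floor (np.int64(640), np.float64(-40.2), np.float64(22.1)) top (np.int64(123), np.float64(-37.6), np.float64(33.6)) wall L (np.int64(9), np.float64(-26.2), np.float64(-25.5)) R (np.int64(17), np.float64(22.0), np.float64(23.1))
-0.06 floor (np.int64(649), np.float64(-40.0), np.float64(22.2)) top (np.int64(115), np.float64(-37.4), np.float64(33.8)) wall L (np.int64(7), np.float64(-26.8), np.float64(-25.9)) R (np.int64(4), np.float64(22.3), np.float64(23.3))
-0.03 floor (np.int64(649), np.float64(-40.7), np.float64(21.8)) top (np.int64(130), np.float64(-37.1), np.float64(34.2)) wall L (np.int64(8), np.float64(-26.6), np.float64(-25.6)) R (np.int64(15), np.float64(22.1), np.float64(23.3))
y extent of flare [-0.15592148  0.06845783]
d [0.0733 0.0203 0.115 ] r [ 0.0003 -0.0007 -0.0082] deg 0.5 rows>=3.3
```

View pics/w3.png

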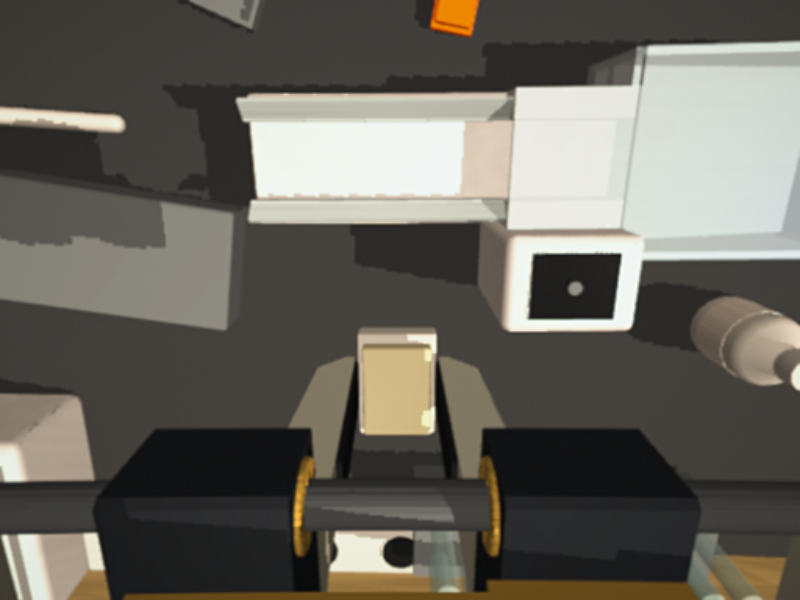

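The trough centre line is 1.8 mm nearer the robot than first estimated: x=641.2 mm at the mouth, yaw 1.8°. I'll check how the held block sits relative to the TCP, then place it.

```bash
cat >> h.py <<'E'
def held(c):
    s=state();X=cloud(c);d=(X-s['ee_pos']).reshape(-1,3)@R.from_rotvec(s['eef_rot']).as_matrix()
    d=d.reshape(X.shape); m=(abs(d[...,0])<.04)&(abs(d[...,1])<.0125)&(abs(d[...,2]-.012)<.012)
    P=d[m]; print('held tool-frame: z',np.median(P[:,2]),'n',len(P),*[np.round(q,1) for q in cv2.minAreaRect(P[:,:2].astype(np.float32)*1000)],'x ext',np.percentile(P[:,0],[1,99]))
def fpt(y): # feeder centre line point (mm along y)
    a=np.radians(1.8); return .6412-np.sin(a)*y/1000, -.023+np.cos(a)*y/1000
E
python3 - <<'E'
from h import *
c=cam('wrist'); held(c)
print(fpt(-45)); go(*fpt(-45),.12,181.8)
E
```

```text
held tool-frame: z 0.012963317037793347 n 2954 [ 1.5 -0. ] [25.  39.1] 90.0 x ext [-0.01556959  0.02057987]
(np.float64(0.6426134841585157), np.float64(-0.06797779521645791))
d [0.0737 0.0219 0.1153] r [ 0.0003 -0.0004 -0.0075] deg 0.4 rows>=3.3
```

Call:
carry_out(commands=[{"rx": 0,"ry": 0,"rz": -0.007,"dx": 0.03,"dy": 0.01,"dz": 0.01,"claw": 0.2},{"rx": 0,"ry": 0,"rz": -0.007,"dx": 0.055,"dy": 0.018,"dz": 0.03,"claw": 0.2},{"rx": 0,"ry": 0,"rz": -0.007,"dx": 0.0725,"dy": 0.022,"dz": 0.06,"claw": 0.2},{"rx": 0,"ry": 0,"rz": -0.007,"dx": 0.0725,"dy": 0.022,"dz": 0.09,"claw": 0.2},{"rx": 0,"ry": 0,"rz": -0.007,"dx": 0.0725,"dy": 0.022,"dz": 0.11,"claw": 0.2},{"rx": 0,"ry": 0,"rz": -0.007,"dx": 0.0725,"dy": 0.022,"dz": 0.12,"claw": 0.2},{"rx": 0,"ry": 0,"rz": -0.007,"dx": 0.0725,"dy": 0.022,"dz": 0.12,"claw": 0.2},{"rx": 0,"ry": 0,"rz": -0.007,"dx": 0.0725,"dy": 0.022,"dz": 0.12,"claw": 0.2}])

```text
time_s: 9.8
ee_pos: [0.6446, -0.0684, 0.1161]
eef_rot: [-0.05, 3.14, -0.0]
contact_force: [0.4, -0.1, -0.1]
gripper_width: 0.297
```

Run:
```python
from h import *
s=state();print(s['ee_pos'],s['contact_force']);x,y=fpt(-45);go(x+.0013,y,.078,181.8)
```

```text
[ 0.64461858 -0.06835184  0.11606152] [ 0.38367185 -0.10828432 -0.1313488 ]
d [0.0007 0.0004 0.0381] r [-0.0001  0.0007  0.0007] deg 0.1 rows>=0.9
```

Call:
carry_out(commands=[{"rx": 0,"ry": 0,"rz": 0,"dx": 0.0007,"dy": 0,"dz": 0.015,"claw": 0.2},{"rx": 0,"ry": 0,"rz": 0,"dx": 0.0007,"dy": 0,"dz": 0.028,"claw": 0.2},{"rx": 0,"ry": 0,"rz": 0,"dx": 0.0007,"dy": 0,"dz": 0.036,"claw": 0.2},{"rx": 0,"ry": 0,"rz": 0,"dx": 0.0007,"dy": 0,"dz": 0.038,"claw": 0.2},{"rx": 0,"ry": 0,"rz": 0,"dx": 0.0007,"dy": 0,"dz": 0.038,"claw": 0.2},{"rx": 0,"ry": 0,"rz": 0,"dx": 0.0007,"dy": 0,"dz": 0.038,"claw": 0.42},{"rx": 0,"ry": 0,"rz": 0,"dx": 0.0007,"dy": 0,"dz": 0.038,"claw": 0.42},{"rx": 0,"ry": 0,"rz": 0,"dx": 0.0007,"dy": 0,"dz": 0.038,"claw": 0.42}])

```text
time_s: 10.47
ee_pos: [0.644, -0.0688, 0.0778]
eef_rot: [-0.051, 3.14, -0.0]
contact_force: [-0.8, -0.2, -0.6]
gripper_width: 0.414
```

Call:
carry_out(commands=[{"rx": 0,"ry": 0,"rz": 0,"dx": 0,"dy": 0,"dz": -0.02,"claw": 0.42},{"rx": 0,"ry": 0,"rz": 0,"dx": 0,"dy": 0,"dz": -0.06,"claw": 0.42},{"rx": 0,"ry": 0,"rz": 0,"dx": 0,"dy": 0,"dz": -0.1,"claw": 0.6},{"rx": 0,"ry": 0,"rz": 0.12,"dx": -0.02,"dy": 0,"dz": -0.13,"claw": 0.6},{"rx": 0,"ry": 0,"rz": 0.24,"dx": -0.05,"dy": 0.0,"dz": -0.15,"claw": 0.6},{"rx": 0,"ry": 0,"rz": 0.24,"dx": -0.05,"dy": 0.0,"dz": -0.16,"claw": 0.6}])

```text
time_s: 10.97
ee_pos: [0.6974, -0.0671, 0.2415]
eef_rot: [0.337, 3.116, -0.0]
contact_force: [-0.4, -0.1, -0.5]
gripper_width: 0.594
```

Run:
```python
from h import *
s=state();print(s['time_s'],s['ee_pos'],s['contact_force'])
c=cam('wrist'); blocks(c)
X,fx,fy=trough(c,np.array([.6412,-.023])); m=(X[...,2]>.057)&(X[...,2]<.069)&(abs(fx)<.022)&(fy<-.003)&(fy>-.16)
k,L,st,ce=cv2.connectedComponentsWithStats(m.astype(np.uint8))
for i in range(1,k):
    if st[i,4]>100:
        q=L==i; print('trough',st[i,4],np.median(X[q][:,2]),*cv2.minAreaRect(np.c_[fx[q],fy[q]].astype(np.float32)*1000))
go(.48,.05,.22,81.3)
```

```text
10.9667 [ 0.69744421 -0.06708975  0.24147747] [-0.37450163 -0.13383561 -0.51292651]
[60. 15.] 3193 z 0.0144 [237. 196. 113.] [ 499.3 -232.1] [109.4  30.7] 70.7
[86. 47.] 648 z 0.0113 [134. 130. 120.] [ 511.2 -233.9] [125.7  67.9] 69.8
[235.  19.] 909 z 0.0134 [243. 143.   3.] [542.1 -53.1] [23.8 34.1] 80.5
[ 30. 148.] 561 z 0.0105 [198. 182. 159.] [ 623.9 -320.7] [75.8 11.4] 88.3
[448. 170.] 297 z 0.0192 [122. 109.  94.] [758.3 160.9] [21.7 52. ] 54.4
[102. 192.] 637 z 0.0189 [62. 61. 56.] [ 682.2 -268.9] [188.7  76.3] 54.8
[207. 345.] 444 z 0.0191 [132. 120. 104.] [ 943.8 -178.6] [114.1   3.2] 89.7
trough 1016 0.06326916608673405 (0.6147823333740234, -45.3035888671875) (39.43187713623047, 27.729381561279297) 0.05470969155430794
d [0.2357 0.0699 0.02  ] r [0.0051 0.0049 1.514 ] deg 86.7 rows>=12.1
```

Block A lies at (0.6,-45.3) mm in the channel and is square to it. Now block B.

Call:
carry_out(commands=[{"rx": 0,"ry": 0,"rz": 0.12,"dx": 0.02,"dy": 0.005,"dz": 0,"claw": 0.6},{"rx": 0,"ry": 0,"rz": 0.24,"dx": 0.05,"dy": 0.015,"dz": 0,"claw": 0.6},{"rx": 0,"ry": 0,"rz": 0.36,"dx": 0.08,"dy": 0.024,"dz": 0,"claw": 0.6},{"rx": 0,"ry": 0,"rz": 0.48,"dx": 0.115,"dy": 0.034,"dz": 0,"claw": 0.6},{"rx": 0,"ry": 0,"rz": 0.6,"dx": 0.15,"dy": 0.045,"dz": 0,"claw": 0.6},{"rx": 0,"ry": 0,"rz": 0.72,"dx": 0.18,"dy": 0.054,"dz": 0,"claw": 0.6},{"rx": 0,"ry": 0,"rz": 0.84,"dx": 0.21,"dy": 0.063,"dz": 0,"claw": 0.6},{"rx": 0,"ry": 0,"rz": 0.96,"dx": 0.2357,"dy": 0.07,"dz": 0,"claw": 0.6}])

```text
time_s: 11.68
ee_pos: [0.4745, 0.0507, 0.2364]
eef_rot: [-1.736, -2.617, 0.001]
contact_force: [-0.7, 0.1, -0.4]
gripper_width: 0.598
```

Call:
carry_out(commands=[{"rx": 0,"ry": 0,"rz": 0.12,"dx": 0,"dy": 0,"dz": 0,"claw": 0.6},{"rx": 0,"ry": 0,"rz": 0.24,"dx": 0,"dy": 0,"dz": 0,"claw": 0.6},{"rx": 0,"ry": 0,"rz": 0.36,"dx": 0,"dy": 0,"dz": 0,"claw": 0.6},{"rx": 0,"ry": 0,"rz": 0.48,"dx": 0,"dy": 0,"dz": 0,"claw": 0.6},{"rx": 0,"ry": 0,"rz": 0.554,"dx": 0,"dy": 0,"dz": 0,"claw": 0.6},{"rx": 0,"ry": 0,"rz": 0.554,"dx": 0,"dy": 0,"dz": 0,"claw": 0.6}])

```text
time_s: 12.18
ee_pos: [0.4765, 0.0499, 0.2365]
eef_rot: [-2.384, -2.045, 0.001]
contact_force: [0.6, -0.5, 0.1]
gripper_width: 0.601
```

Run:
```python
from h import *
s=state();print(s['time_s'],s['ee_pos'])
c=cam('wrist'); blocks(c)
go(.4797,.0748,.062,81.3)
```

```text
12.1833 [0.47645332 0.04991476 0.23649158]
[132.  30.] 2066 z 0.0136 [165. 177. 161.] [374.5 209.3] [58.5 68.6] 81.9
[501.  15.] 335 z 0.0184 [110.  97.  84.] [746.1 163.4] [ 7.  31.7] 25.2
[335.  83.] 468 z 0.0185 [100.  95.  89.] [577.5 120. ] [  1.9 157.3] 1.4
[254. 144.] 622 z 0.0134 [249. 247. 206.] [479.6  75. ] [33.1 23.5] 81.4
[366. 221.] 357 z 0.0183 [132. 120. 107.] [602.2 -43.3] [  2.  138.3] 2.2
[249. 251.] 487 z 0.0134 [249. 150.   0.] [452.3 -61.7] [23.8 34.2] 14.9
[279. 296.] 353 z 0.0132 [248. 246. 201.] [ 482.2 -135.2] [28.6 23.8] 76.0
[298. 359.] 898 z 0.0142 [206. 153.  87.] [ 494.9 -243.7] [78.4 31.7] 70.6
d [ 0.0251 -0.0004  0.1746] r [-0.001   0.0002  0.0035] deg 0.2 rows>=4.2
```

Call:
carry_out(commands=[{"rx": 0,"ry": 0,"rz": 0.003,"dx": 0.01,"dy": 0,"dz": 0.02,"claw": 0.6},{"rx": 0,"ry": 0,"rz": 0.003,"dx": 0.02,"dy": 0,"dz": 0.06,"claw": 0.6},{"rx": 0,"ry": 0,"rz": 0.003,"dx": 0.026,"dy": 0,"dz": 0.1,"claw": 0.6},{"rx": 0,"ry": 0,"rz": 0.003,"dx": 0.026,"dy": 0,"dz": 0.14,"claw": 0.6},{"rx": 0,"ry": 0,"rz": 0.003,"dx": 0.026,"dy": 0,"dz": 0.16,"claw": 0.6},{"rx": 0,"ry": 0,"rz": 0.003,"dx": 0.026,"dy": 0,"dz": 0.175,"claw": 0.6},{"rx": 0,"ry": 0,"rz": 0.003,"dx": 0.026,"dy": 0,"dz": 0.175,"claw": 0.6},{"rx": 0,"ry": 0,"rz": 0.003,"dx": 0.026,"dy": 0,"dz": 0.175,"claw": 0.6}])

```text
time_s: 12.9
ee_pos: [0.4808, 0.0756, 0.0619]
eef_rot: [-2.382, -2.046, 0.002]
contact_force: [0.7, 0.3, 1.0]
gripper_width: 0.597
```

Run:
```python
from h import *
s=state();print(s['ee_pos']); go(.4798,.0764,.025,81.3)
```

```text
[0.480807   0.07562096 0.06189236]
d [ 0.0006 -0.0011  0.0369] r [-0.0015  0.0004  0.0003] deg 0.1 rows>=0.9
```

Call:
carry_out(commands=[{"rx": 0,"ry": 0,"rz": 0,"dx": 0.0,"dy": -0.0006,"dz": 0.015,"claw": 0.6},{"rx": 0,"ry": 0,"rz": 0,"dx": 0,"dy": -0.0006,"dz": 0.028,"claw": 0.6},{"rx": 0,"ry": 0,"rz": 0,"dx": 0,"dy": -0.0006,"dz": 0.036,"claw": 0.6},{"rx": 0,"ry": 0,"rz": 0,"dx": 0,"dy": -0.0006,"dz": 0.038,"claw": 0.5},{"rx": 0,"ry": 0,"rz": 0,"dx": 0,"dy": -0.0006,"dz": 0.038,"claw": 0.2},{"rx": 0,"ry": 0,"rz": 0,"dx": 0,"dy": -0.0006,"dz": 0.038,"claw": 0.2},{"rx": 0,"ry": 0,"rz": 0,"dx": 0,"dy": -0.0006,"dz": 0.038,"claw": 0.2},{"rx": 0,"ry": 0,"rz": 0,"dx": 0,"dy": -0.0006,"dz": 0.038,"claw": 0.2}])

```text
time_s: 13.57
ee_pos: [0.4812, 0.0758, 0.0248]
eef_rot: [2.385, 2.044, 0.001]
contact_force: [-0.0, 0.2, 3.6]
gripper_width: 0.293
```

Call:
carry_out(commands=[{"rx": 0,"ry": 0,"rz": 0,"dx": 0,"dy": 0,"dz": -0.02,"claw": 0.2},{"rx": 0,"ry": 0,"rz": 0,"dx": 0,"dy": 0,"dz": -0.06,"claw": 0.2},{"rx": 0,"ry": 0,"rz": 0,"dx": 0,"dy": 0,"dz": -0.1,"claw": 0.2},{"rx": 0,"ry": 0,"rz": -0.12,"dx": -0.01,"dy": 0,"dz": -0.13,"claw": 0.2},{"rx": 0,"ry": 0,"rz": -0.24,"dx": -0.025,"dy": 0.01,"dz": -0.155,"claw": 0.2},{"rx": 0,"ry": 0,"rz": -0.36,"dx": -0.05,"dy": 0.03,"dz": -0.17,"claw": 0.2},{"rx": 0,"ry": 0,"rz": -0.48,"dx": -0.075,"dy": 0.055,"dz": -0.17,"claw": 0.2},{"rx": 0,"ry": 0,"rz": -0.6,"dx": -0.1,"dy": 0.08,"dz": -0.17,"claw": 0.2}])

```text
time_s: 14.23
ee_pos: [0.5455, -0.0365, 0.1961]
eef_rot: [1.665, 2.661, 0.002]
contact_force: [0.6, 1.0, -0.6]
gripper_width: 0.294
```

Run:
```python
from h import *
s=state();print(s['ee_pos'],s['gripper_width']*93); x,y=fpt(-98); go(x+.0013,y,.17,181.8)
held(cam('wrist'))
```

```text
[ 0.54549496 -0.03653043  0.1960522 ] 27.30280053025454
d [-0.1196  0.053   0.0264] r [ 0.0013  0.003  -1.1495] deg 65.9 rows>=9.2
held tool-frame: z 0.011130139081792558 n 3097 [4.6 0. ] [40.6 25. ] 0.1 x ext [-0.01194036  0.024556  ]
```

Call:
carry_out(commands=[{"rx": 0,"ry": 0,"rz": -0.12,"dx": -0.015,"dy": 0.006,"dz": 0,"claw": 0.2},{"rx": 0,"ry": 0,"rz": -0.24,"dx": -0.03,"dy": 0.012,"dz": 0,"claw": 0.2},{"rx": 0,"ry": 0,"rz": -0.36,"dx": -0.045,"dy": 0.018,"dz": 0,"claw": 0.2},{"rx": 0,"ry": 0,"rz": -0.48,"dx": -0.06,"dy": 0.025,"dz": 0,"claw": 0.2},{"rx": 0,"ry": 0,"rz": -0.6,"dx": -0.075,"dy": 0.032,"dz": 0,"claw": 0.2},{"rx": 0,"ry": 0,"rz": -0.72,"dx": -0.09,"dy": 0.04,"dz": 0,"claw": 0.2},{"rx": 0,"ry": 0,"rz": -0.84,"dx": -0.105,"dy": 0.047,"dz": 0,"claw": 0.2},{"rx": 0,"ry": 0,"rz": -0.96,"dx": -0.12,"dy": 0.053,"dz": 0,"claw": 0.2}])

```text
time_s: 14.95
ee_pos: [0.6446, -0.1211, 0.1943]
eef_rot: [0.249, 3.132, 0.0]
contact_force: [1.2, 0.5, -1.4]
gripper_width: 0.298
```

Call:
carry_out(commands=[{"rx": 0,"ry": 0,"rz": -0.1,"dx": 0,"dy": 0,"dz": 0,"claw": 0.2},{"rx": 0,"ry": 0,"rz": -0.2,"dx": 0,"dy": 0,"dz": 0,"claw": 0.2},{"rx": 0,"ry": 0,"rz": -0.2,"dx": 0,"dy": 0,"dz": 0,"claw": 0.2},{"rx": 0,"ry": 0,"rz": -0.2,"dx": 0,"dy": 0,"dz": 0,"claw": 0.2}])

```text
time_s: 15.28
ee_pos: [0.6439, -0.1206, 0.1942]
eef_rot: [0.05, -3.141, -0.0]
contact_force: [-0.0, -0.1, 0.0]
gripper_width: 0.299
```

Run:
```python
from h import *
held(cam('wrist'))
s=state();print(s['ee_pos'],s['gripper_width']*93); x,y=fpt(-98); go(x,y,.078,181.8)
```

```text
held tool-frame: z 0.011675600341172718 n 3035 [-0.1 -0.1] [40.4 24.9] 0.1 x ext [-0.01661701  0.01951583]
[ 0.643923   -0.12052216  0.19424631] 27.97536455690789
d [-0.0004 -0.0004  0.1162] r [ 0.     -0.0001  0.0004] deg 0.0 rows>=2.8
```

Call:
carry_out(commands=[{"rx": 0,"ry": 0,"rz": 0,"dx": -0.001,"dy": 0,"dz": 0.03,"claw": 0.2},{"rx": 0,"ry": 0,"rz": 0,"dx": -0.001,"dy": 0,"dz": 0.06,"claw": 0.2},{"rx": 0,"ry": 0,"rz": 0,"dx": -0.001,"dy": 0,"dz": 0.085,"claw": 0.2},{"rx": 0,"ry": 0,"rz": 0,"dx": -0.001,"dy": 0,"dz": 0.1,"claw": 0.2},{"rx": 0,"ry": 0,"rz": 0,"dx": -0.001,"dy": 0,"dz": 0.109,"claw": 0.2},{"rx": 0,"ry": 0,"rz": 0,"dx": -0.001,"dy": 0,"dz": 0.1155,"claw": 0.2},{"rx": 0,"ry": 0,"rz": 0,"dx": -0.001,"dy": 0,"dz": 0.1155,"claw": 0.2},{"rx": 0,"ry": 0,"rz": 0,"dx": -0.001,"dy": 0,"dz": 0.1155,"claw": 0.2}])

```text
time_s: 16.0
ee_pos: [0.6455, -0.1207, 0.0795]
eef_rot: [-0.054, 3.14, -0.0]
contact_force: [-0.2, -0.4, 0.3]
gripper_width: 0.3
```

Call:
carry_out(commands=[{"rx": 0,"ry": 0,"rz": 0,"dx": 0,"dy": 0.006,"dz": 0,"claw": 0.2},{"rx": 0,"ry": 0,"rz": 0,"dx": 0,"dy": 0.012,"dz": 0,"claw": 0.2},{"rx": 0,"ry": 0,"rz": 0,"dx": 0,"dy": 0.018,"dz": 0,"claw": 0.2},{"rx": 0,"ry": 0,"rz": 0,"dx": 0,"dy": 0.024,"dz": 0.001,"claw": 0.2},{"rx": 0,"ry": 0,"rz": 0,"dx": 0,"dy": 0.024,"dz": 0.001,"claw": 0.2},{"rx": 0,"ry": 0,"rz": 0,"dx": 0,"dy": 0.024,"dz": 0.001,"claw": 0.42},{"rx": 0,"ry": 0,"rz": 0,"dx": 0,"dy": 0.024,"dz": 0.001,"claw": 0.42},{"rx": 0,"ry": 0,"rz": 0,"dx": 0,"dy": 0.024,"dz": 0.001,"claw": 0.42}])

```text
time_s: 16.67
ee_pos: [0.6454, -0.0968, 0.0794]
eef_rot: [-0.056, 3.138, -0.002]
contact_force: [0.7, -3.8, 8.7]
gripper_width: 0.414
```

Call:
carry_out(commands=[{"rx": 0,"ry": 0,"rz": 0,"dx": 0,"dy": 0,"dz": -0.02,"claw": 0.42},{"rx": 0,"ry": 0,"rz": 0,"dx": 0,"dy": 0,"dz": -0.06,"claw": 0.42},{"rx": 0,"ry": 0,"rz": 0,"dx": 0,"dy": 0,"dz": -0.1,"claw": 0.6},{"rx": 0,"ry": 0,"rz": 0.12,"dx": -0.02,"dy": 0,"dz": -0.13,"claw": 0.6},{"rx": 0,"ry": 0,"rz": 0.24,"dx": -0.05,"dy": 0.0,"dz": -0.15,"claw": 0.6},{"rx": 0,"ry": 0,"rz": 0.24,"dx": -0.05,"dy": 0.0,"dz": -0.16,"claw": 0.6}])

```text
time_s: 17.17
ee_pos: [0.6979, -0.0941, 0.2418]
eef_rot: [0.331, 3.117, -0.0]
contact_force: [0.7, -0.2, -0.0]
gripper_width: 0.594
```

```bash
cat >> h.py <<'E'
def intrough(c):
    X,fx,fy=trough(c,np.array([.6412,-.023])); m=(X[...,2]>.057)&(X[...,2]<.069)&(abs(fx)<.022)&(fy<.06)&(fy>-.17)
    k,L,st,ce=cv2.connectedComponentsWithStats(m.astype(np.uint8))
    for i in range(1,k):
        if st[i,4]>100:
            q=L==i; print('trough',np.round(ce[i]),st[i,4],np.median(X[q][:,2]),*cv2.minAreaRect(np.c_[fx[q],fy[q]].astype(np.float32)*1000))
E
python3 - <<'E'
from h import *
s=state();print(s['time_s'],s['ee_pos'],s['contact_force'])
c=cam('wrist'); intrough(c); blocks(c)
go(.472,-.17,.22,76.3)
E
```

```text
17.1667 [ 0.6979491  -0.09407053  0.24178234] [ 0.6747201  -0.18832416 -0.04217151]
trough [283. 113.] 1034 0.06328107699144411 (0.8988723754882812, -29.251527786254883) (39.48712158203125, 27.726158142089844) 0.07013364881277084
trough [241. 124.] 1000 0.06326157983365763 (2.386758804321289, -72.61888885498047) (39.1541633605957, 27.786632537841797) 0.6862280368804932
[80. 11.] 2812 z 0.0144 [239. 199. 115.] [ 505.1 -247.2] [137.4  27.3] 78.7
[97. 43.] 691 z 0.0114 [137. 133. 123.] [ 536.1 -245.8] [ 56.6 160.8] 0.9
[260.  16.] 745 z 0.0135 [243. 145.   3.] [544.8 -53.9] [23.6 28.3] 80.4
[ 40. 144.] 763 z 0.0104 [216. 199. 174.] [ 623.5 -334.4] [102.4  11.2] 88.5
[471. 167.] 316 z 0.0185 [119. 106.  92.] [759.2 159.6] [20.8 51.4] 59.2
[122. 186.] 583 z 0.0186 [63. 62. 57.] [ 682.  -269.4] [188.   75.6] 55.0
[206. 345.] 423 z 0.0192 [133. 121. 105.] [ 944.  -207.4] [108.1   2.9] 89.5
d [ 0.2045 -0.1199  0.0205] r [0.0051 0.0047 1.6047] deg 91.9 rows>=12.8
```

Blocks A and B are in the channel at y=-29 and -73. Now block C.

Call:
carry_out(commands=[{"rx": 0,"ry": 0,"rz": 0.12,"dx": 0.02,"dy": -0.01,"dz": 0,"claw": 0.6},{"rx": 0,"ry": 0,"rz": 0.24,"dx": 0.045,"dy": -0.025,"dz": 0,"claw": 0.6},{"rx": 0,"ry": 0,"rz": 0.36,"dx": 0.07,"dy": -0.04,"dz": 0,"claw": 0.6},{"rx": 0,"ry": 0,"rz": 0.48,"dx": 0.1,"dy": -0.055,"dz": 0,"claw": 0.6},{"rx": 0,"ry": 0,"rz": 0.6,"dx": 0.13,"dy": -0.072,"dz": 0,"claw": 0.6},{"rx": 0,"ry": 0,"rz": 0.72,"dx": 0.155,"dy": -0.09,"dz": 0,"claw": 0.6},{"rx": 0,"ry": 0,"rz": 0.84,"dx": 0.18,"dy": -0.105,"dz": 0,"claw": 0.6},{"rx": 0,"ry": 0,"rz": 0.96,"dx": 0.2045,"dy": -0.12,"dz": 0,"claw": 0.6}])

```text
time_s: 17.88
ee_pos: [0.467, -0.1703, 0.2368]
eef_rot: [-1.732, -2.619, 0.0]
contact_force: [1.1, -0.9, 0.3]
gripper_width: 0.597
```

Call:
carry_out(commands=[{"rx": 0,"ry": 0,"rz": 0.12,"dx": 0,"dy": 0,"dz": 0,"claw": 0.6},{"rx": 0,"ry": 0,"rz": 0.24,"dx": 0,"dy": 0,"dz": 0,"claw": 0.6},{"rx": 0,"ry": 0,"rz": 0.36,"dx": 0,"dy": 0,"dz": 0,"claw": 0.6},{"rx": 0,"ry": 0,"rz": 0.48,"dx": 0,"dy": 0,"dz": 0,"claw": 0.6},{"rx": 0,"ry": 0,"rz": 0.6,"dx": 0,"dy": 0,"dz": 0,"claw": 0.6},{"rx": 0,"ry": 0,"rz": 0.645,"dx": 0,"dy": 0,"dz": 0,"claw": 0.6},{"rx": 0,"ry": 0,"rz": 0.645,"dx": 0,"dy": 0,"dz": 0,"claw": 0.6},{"rx": 0,"ry": 0,"rz": 0.645,"dx": 0,"dy": 0,"dz": 0,"claw": 0.6}])

```text
time_s: 18.55
ee_pos: [0.4689, -0.1703, 0.2371]
eef_rot: [-2.467, -1.944, 0.001]
contact_force: [0.6, 1.4, -0.3]
gripper_width: 0.602
```

Run:
```python
from h import *
s=state();print(s['time_s'],s['ee_pos'])
c=cam('wrist'); blocks(c)
cv2.imwrite('pics/w4.png',c['color'][:,:,::-1])
f=np.radians(76.3)
go(.4820+.0007*np.cos(f),-.1382+.0007*np.sin(f),.062,76.3)
```

```text
18.55 [ 0.46885349 -0.17030639  0.23708011]
[361.  73.] 623 z 0.0187 [147. 134. 120.] [ 604.  -105.1] [  1.4 155.9] 2.0
[296.  44.] 861 z 0.0134 [253. 176.   2.] [541.7 -53.1] [24.  34.7] 81.0
[217.  74.] 807 z 0.0134 [254. 176.   0.] [452.4 -62.3] [24.2 34.3] 14.8
[259. 137.] 658 z 0.0134 [254. 253. 230.] [ 481.8 -138.7] [33.4 23.5] 76.3
[444. 197.] 1001 z 0.0188 [63. 62. 57.] [ 679.  -269.3] [179.7  68.8] 57.0
[292. 204.] 793 z 0.0113 [169. 165. 153.] [ 493.3 -275.2] [213.4  70.4] 69.1
[288. 220.] 2753 z 0.0144 [254. 240. 155.] [ 488.  -263.1] [174.4  30.3] 70.6
[398. 248.] 433 z 0.0103 [254. 253. 243.] [ 623.5 -322.1] [78.2 10.8] 88.3
d [0.035  0.0052 0.1752] r [-0.0008 -0.0001  0.0031] deg 0.2 rows>=4.3
```

Call:
carry_out(commands=[{"rx": 0,"ry": 0,"rz": 0.003,"dx": 0.015,"dy": 0.003,"dz": 0.02,"claw": 0.6},{"rx": 0,"ry": 0,"rz": 0.003,"dx": 0.03,"dy": 0.005,"dz": 0.06,"claw": 0.6},{"rx": 0,"ry": 0,"rz": 0.003,"dx": 0.035,"dy": 0.005,"dz": 0.1,"claw": 0.6},{"rx": 0,"ry": 0,"rz": 0.003,"dx": 0.035,"dy": 0.005,"dz": 0.14,"claw": 0.6},{"rx": 0,"ry": 0,"rz": 0.003,"dx": 0.035,"dy": 0.005,"dz": 0.16,"claw": 0.6},{"rx": 0,"ry": 0,"rz": 0.003,"dx": 0.035,"dy": 0.005,"dz": 0.175,"claw": 0.6},{"rx": 0,"ry": 0,"rz": 0.003,"dx": 0.035,"dy": 0.005,"dz": 0.175,"claw": 0.6},{"rx": 0,"ry": 0,"rz": 0.003,"dx": 0.035,"dy": 0.005,"dz": 0.175,"claw": 0.6}])

```text
time_s: 19.27
ee_pos: [0.4824, -0.1378, 0.0624]
eef_rot: [-2.471, -1.938, 0.001]
contact_force: [0.1, 0.7, 0.2]
gripper_width: 0.601
```

Call:
carry_out(commands=[{"rx": 0,"ry": 0,"rz": 0,"dx": 0.0,"dy": 0,"dz": 0.015,"claw": 0.6},{"rx": 0,"ry": 0,"rz": 0,"dx": 0,"dy": 0,"dz": 0.028,"claw": 0.6},{"rx": 0,"ry": 0,"rz": 0,"dx": 0,"dy": 0,"dz": 0.036,"claw": 0.6},{"rx": 0,"ry": 0,"rz": 0,"dx": 0,"dy": 0,"dz": 0.0375,"claw": 0.5},{"rx": 0,"ry": 0,"rz": 0,"dx": 0,"dy": 0,"dz": 0.0375,"claw": 0.2},{"rx": 0,"ry": 0,"rz": 0,"dx": 0,"dy": 0,"dz": 0.0375,"claw": 0.2},{"rx": 0,"ry": 0,"rz": 0,"dx": 0,"dy": 0,"dz": 0.0375,"claw": 0.2},{"rx": 0,"ry": 0,"rz": 0,"dx": 0,"dy": 0,"dz": 0.0375,"claw": 0.2}])

```text
time_s: 19.93
ee_pos: [0.4831, -0.1381, 0.0258]
eef_rot: [2.473, 1.937, 0.001]
contact_force: [-0.1, 0.2, 2.8]
gripper_width: 0.295
```

Call:
carry_out(commands=[{"rx": 0,"ry": 0,"rz": 0,"dx": 0,"dy": 0,"dz": -0.02,"claw": 0.2},{"rx": 0,"ry": 0,"rz": 0,"dx": 0,"dy": 0,"dz": -0.06,"claw": 0.2},{"rx": 0,"ry": 0,"rz": 0,"dx": 0,"dy": 0,"dz": -0.1,"claw": 0.2},{"rx": 0,"ry": 0,"rz": -0.12,"dx": 0.01,"dy": 0.02,"dz": -0.13,"claw": 0.2},{"rx": 0,"ry": 0,"rz": -0.24,"dx": 0.02,"dy": 0.045,"dz": -0.155,"claw": 0.2},{"rx": 0,"ry": 0,"rz": -0.36,"dx": 0.025,"dy": 0.07,"dz": -0.17,"claw": 0.2},{"rx": 0,"ry": 0,"rz": -0.48,"dx": 0.025,"dy": 0.1,"dz": -0.17,"claw": 0.2},{"rx": 0,"ry": 0,"rz": -0.6,"dx": 0.025,"dy": 0.13,"dz": -0.17,"claw": 0.2}])

```text
time_s: 20.6
ee_pos: [0.6165, -0.1448, 0.1971]
eef_rot: [1.78, 2.585, 0.001]
contact_force: [-0.1, 0.0, -0.9]
gripper_width: 0.297
```

Run:
```python
from h import *
s=state();print(s['ee_pos'],s['gripper_width']*93); x,y=fpt(-126); go(x+.0005,y,.19,181.8)
```

```text
[ 0.61651125 -0.14483041  0.19710158] 27.623646191727026
d [-0.0142  0.0258  0.0072] r [ 8.0000e-04  2.9000e-03 -1.2376e+00] deg 70.9 rows>=9.9
```

Call:
carry_out(commands=[{"rx": 0,"ry": 0,"rz": -0.12,"dx": -0.005,"dy": 0.01,"dz": 0,"claw": 0.2},{"rx": 0,"ry": 0,"rz": -0.24,"dx": -0.01,"dy": 0.018,"dz": 0,"claw": 0.2},{"rx": 0,"ry": 0,"rz": -0.36,"dx": -0.014,"dy": 0.026,"dz": 0,"claw": 0.2},{"rx": 0,"ry": 0,"rz": -0.48,"dx": -0.014,"dy": 0.026,"dz": 0,"claw": 0.2},{"rx": 0,"ry": 0,"rz": -0.6,"dx": -0.014,"dy": 0.026,"dz": 0,"claw": 0.2},{"rx": 0,"ry": 0,"rz": -0.72,"dx": -0.014,"dy": 0.026,"dz": 0,"claw": 0.2},{"rx": 0,"ry": 0,"rz": -0.84,"dx": -0.014,"dy": 0.026,"dz": 0,"claw": 0.2},{"rx": 0,"ry": 0,"rz": -0.96,"dx": -0.014,"dy": 0.026,"dz": 0,"claw": 0.2}])

```text
time_s: 21.27
ee_pos: [0.644, -0.1489, 0.1953]
eef_rot: [-0.387, -3.118, 0.0]
contact_force: [-0.4, 0.6, -0.6]
gripper_width: 0.298
```

Call:
carry_out(commands=[{"rx": 0,"ry": 0,"rz": -0.12,"dx": 0,"dy": 0,"dz": 0,"claw": 0.2},{"rx": 0,"ry": 0,"rz": -0.24,"dx": 0,"dy": 0,"dz": 0,"claw": 0.2},{"rx": 0,"ry": 0,"rz": -0.278,"dx": 0,"dy": 0,"dz": 0,"claw": 0.2},{"rx": 0,"ry": 0,"rz": -0.278,"dx": 0,"dy": 0,"dz": 0,"claw": 0.2},{"rx": 0,"ry": 0,"rz": -0.278,"dx": 0,"dy": 0,"dz": 0,"claw": 0.2}])

```text
time_s: 21.68
ee_pos: [0.6441, -0.1489, 0.1953]
eef_rot: [-0.037, 3.141, -0.0]
contact_force: [-0.4, 0.9, -0.7]
gripper_width: 0.296
```

Run:
```python
from h import *
held(cam('wrist'))
s=state();print(s['ee_pos'],s['gripper_width']*93); x,y=fpt(-126); go(x+.0005,y,.078,181.8)
```

```text
held tool-frame: z 0.012642368398979798 n 2992 [ 0.3 -0.1] [39.4 24.9] 0.1 x ext [-0.01681345  0.01968181]
[ 0.64410036 -0.14885766  0.19529355] 27.712614466849555
d [-1.500e-03 -1.000e-04  1.173e-01] r [-0.      0.0001 -0.0081] deg 0.5 rows>=2.8
```

Call:
carry_out(commands=[{"rx": 0,"ry": 0,"rz": -0.008,"dx": -0.0007,"dy": 0,"dz": 0.03,"claw": 0.2},{"rx": 0,"ry": 0,"rz": -0.008,"dx": -0.0007,"dy": 0,"dz": 0.06,"claw": 0.2},{"rx": 0,"ry": 0,"rz": -0.008,"dx": -0.0007,"dy": 0,"dz": 0.085,"claw": 0.2},{"rx": 0,"ry": 0,"rz": -0.008,"dx": -0.0007,"dy": 0,"dz": 0.1,"claw": 0.2},{"rx": 0,"ry": 0,"rz": -0.008,"dx": -0.0007,"dy": 0,"dz": 0.11,"claw": 0.2},{"rx": 0,"ry": 0,"rz": -0.008,"dx": -0.0007,"dy": 0,"dz": 0.117,"claw": 0.2},{"rx": 0,"ry": 0,"rz": -0.008,"dx": -0.0007,"dy": 0,"dz": 0.117,"claw": 0.2},{"rx": 0,"ry": 0,"rz": -0.008,"dx": -0.0007,"dy": 0,"dz": 0.117,"claw": 0.2}])

```text
time_s: 22.4
ee_pos: [0.6453, -0.149, 0.0788]
eef_rot: [-0.052, 3.14, -0.0]
contact_force: [0.1, 0.1, -0.2]
gripper_width: 0.296
```

Call:
carry_out(commands=[{"rx": 0,"ry": 0,"rz": 0,"dx": 0,"dy": 0,"dz": 0,"claw": 0.42},{"rx": 0,"ry": 0,"rz": 0,"dx": 0,"dy": 0,"dz": 0,"claw": 0.42},{"rx": 0,"ry": 0,"rz": 0,"dx": 0,"dy": 0,"dz": 0,"claw": 0.42},{"rx": 0,"ry": 0,"rz": 0,"dx": 0,"dy": 0,"dz": -0.02,"claw": 0.42},{"rx": 0,"ry": 0,"rz": 0,"dx": 0,"dy": 0,"dz": -0.06,"claw": 0.42},{"rx": 0,"ry": 0,"rz": 0,"dx": 0,"dy": 0,"dz": -0.1,"claw": 0.6},{"rx": 0,"ry": 0,"rz": 0.1,"dx": -0.03,"dy": -0.03,"dz": -0.14,"claw": 0.6},{"rx": 0,"ry": 0,"rz": 0.2,"dx": -0.05,"dy": -0.05,"dz": -0.16,"claw": 0.6}])

```text
time_s: 23.07
ee_pos: [0.6915, -0.1917, 0.2366]
eef_rot: [0.266, 3.127, -0.001]
contact_force: [1.9, 0.3, 0.6]
gripper_width: 0.573
```

Run:
```python
from h import *
s=state();print(s['time_s'],s['ee_pos'],s['contact_force'])
c=cam('wrist'); intrough(c)
go(.470,-.29,.24,160.6)
```

```text
23.0667 [ 0.69145302 -0.19171083  0.23664426] [1.89364847 0.29414853 0.60924039]
trough [386. 103.] 1122 0.06315842343286893 (0.9665756225585938, -29.5170841217041) (40.17478942871094, 26.988306045532227) 0.16823244094848633
trough [341. 115.] 1128 0.0633093976641082 (2.032215118408203, -72.82774353027344) (39.686065673828125, 28.832292556762695) 0.7743093967437744
trough [288. 124.] 1039 0.06328722188468688 (0.6970767974853516, -125.78993225097656) (39.661746978759766, 27.728843688964844) 0.36537426710128784
d [ 0.206  -0.1322 -0.0004] r [-0.0018  0.0133  0.1584] deg 9.1 rows>=5.9
```

All three blocks lie square in the channel at y=-30, -73 and -126. I move on to view the stick's handle.

Run:
```python
from h import *
go(.535,-.335,.24,160.6)
```

```text
d [ 0.134  -0.1648  0.0006] r [-0.0018  0.0133  0.1584] deg 9.1 rows>=5.1
```

Call:
carry_out(commands=[{"rx": 0,"ry": 0,"rz": 0.04,"dx": 0.02,"dy": -0.025,"dz": 0,"claw": 0.6},{"rx": 0,"ry": 0,"rz": 0.08,"dx": 0.045,"dy": -0.055,"dz": 0,"claw": 0.6},{"rx": 0,"ry": 0,"rz": 0.12,"dx": 0.07,"dy": -0.085,"dz": 0,"claw": 0.6},{"rx": 0,"ry": 0,"rz": 0.158,"dx": 0.095,"dy": -0.115,"dz": 0,"claw": 0.6},{"rx": 0,"ry": 0,"rz": 0.158,"dx": 0.12,"dy": -0.147,"dz": 0,"claw": 0.6},{"rx": 0,"ry": 0,"rz": 0.158,"dx": 0.134,"dy": -0.165,"dz": 0,"claw": 0.6},{"rx": 0,"ry": 0,"rz": 0.158,"dx": 0.134,"dy": -0.165,"dz": 0,"claw": 0.6},{"rx": 0,"ry": 0,"rz": 0.158,"dx": 0.134,"dy": -0.165,"dz": 0,"claw": 0.6}])

```text
time_s: 23.78
ee_pos: [0.531, -0.3333, 0.2329]
eef_rot: [0.511, 3.099, -0.0]
contact_force: [0.3, 0.2, 0.2]
gripper_width: 0.601
```

```bash
cat >> h.py <<'E'
def stick(c,zoff=0):
    X=cloud(c);Z=X[...,2]; hsv=cv2.cvtColor(c['color'],cv2.COLOR_RGB2HSV); wood=(hsv[...,1]>60)
    for nm,lo,hi in (('handle top',.066,.074),('bar',.012,.0185),('tray rim',.0095,.0135)):
        m=(Z>lo+zoff)&(Z<hi+zoff)&(np.hypot(X[...,0]-.493,X[...,1]+.28)<.15)
        if nm!='tray rim': m&=wood
        k,L,st,ce=cv2.connectedComponentsWithStats(m.astype(np.uint8)); i=1+np.argmax(st[1:,4]);P=X[L==i] if nm!='tray rim' else X[m&~wood]
        print(nm,np.round(ce[i]),len(P),'z %.4f'%np.median(P[:,2]),*[np.round(q,1) for q in cv2.minAreaRect(P[:,:2].astype(np.float32)*1000)])
E
python3 - <<'E'
from h import *
s=state();print(s['time_s'],s['ee_pos'],s['eef_rot'])
c=cam('wrist'); stick(c); cv2.imwrite('pics/w5.png',cv2.resize(c['color'][:,:,::-1],(640,480)))
go(.4682,-.322,.10,160.6)
E
```

```text
23.7833 [ 0.53099976 -0.33325053  0.2328791 ] [ 5.10851727e-01  3.09897095e+00 -3.98797162e-04]
handle top [242. 114.] 443 z 0.0693 [ 467.6 -322.8] [20.  19.6] 70.6
bar [308. 111.] 3931 z 0.0145 [ 488.  -263.5] [175.   30.9] 70.5
tray rim [287. 117.] 1881 z 0.0113 [ 548.7 -291.4] [245.9 185.8] 69.2
d [ 0.0637 -0.0104  0.1327] r [0.     0.0008 0.0132] deg 0.8 rows>=3.5
```

View pics/w5.png

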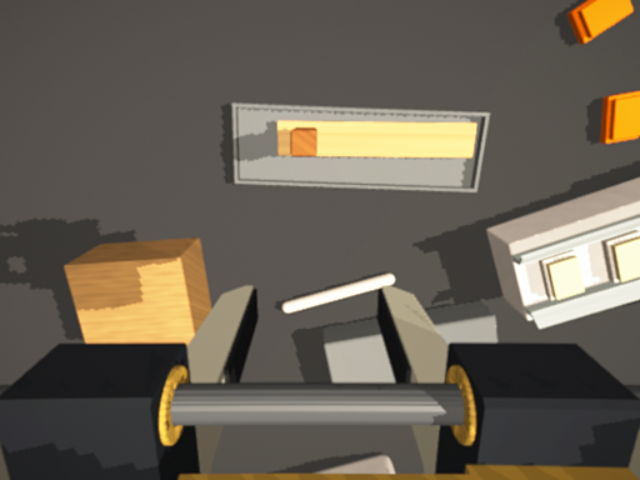

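The wrist view shows the handle top at (304,141) px, which is (467.6,-322.8) mm, with the stick's yaw at 70.6°. The stick lies inside the tray. I descend on the handle and grip it.

Call:
carry_out(commands=[{"rx": 0,"ry": 0,"rz": 0.013,"dx": 0.03,"dy": -0.005,"dz": 0.0,"claw": 0.6},{"rx": 0,"ry": 0,"rz": 0.013,"dx": 0.055,"dy": -0.009,"dz": 0.02,"claw": 0.6},{"rx": 0,"ry": 0,"rz": 0.013,"dx": 0.064,"dy": -0.01,"dz": 0.05,"claw": 0.6},{"rx": 0,"ry": 0,"rz": 0.013,"dx": 0.0645,"dy": -0.01,"dz": 0.085,"claw": 0.6},{"rx": 0,"ry": 0,"rz": 0.013,"dx": 0.0645,"dy": -0.01,"dz": 0.11,"claw": 0.6},{"rx": 0,"ry": 0,"rz": 0.013,"dx": 0.0645,"dy": -0.01,"dz": 0.125,"claw": 0.6},{"rx": 0,"ry": 0,"rz": 0.013,"dx": 0.0645,"dy": -0.01,"dz": 0.125,"claw": 0.6},{"rx": 0,"ry": 0,"rz": 0.013,"dx": 0.0645,"dy": -0.01,"dz": 0.125,"claw": 0.6}])

```text
time_s: 24.5
ee_pos: [0.4679, -0.3207, 0.1072]
eef_rot: [-0.526, -3.097, -0.001]
contact_force: [-0.0, 0.2, -0.3]
gripper_width: 0.598
```

Run:
```python
from h import *
s=state();print(s['ee_pos'])
go(.4674,-.3225,.056,160.6)
```

```text
[ 0.46790082 -0.32065066  0.10720158]
d [-0.0002 -0.0019  0.0512] r [ 0.0004 -0.0008  0.0021] deg 0.1 rows>=1.2
```

Call:
carry_out(commands=[{"rx": 0,"ry": 0,"rz": 0,"dx": 0,"dy": -0.002,"dz": 0.02,"claw": 0.6},{"rx": 0,"ry": 0,"rz": 0,"dx": 0,"dy": -0.002,"dz": 0.04,"claw": 0.6},{"rx": 0,"ry": 0,"rz": 0,"dx": 0,"dy": -0.002,"dz": 0.048,"claw": 0.6},{"rx": 0,"ry": 0,"rz": 0,"dx": 0,"dy": -0.002,"dz": 0.051,"claw": 0.6},{"rx": 0,"ry": 0,"rz": 0,"dx": 0,"dy": -0.002,"dz": 0.051,"claw": 0.4},{"rx": 0,"ry": 0,"rz": 0,"dx": 0,"dy": -0.002,"dz": 0.051,"claw": 0.25},{"rx": 0,"ry": 0,"rz": 0,"dx": 0,"dy": -0.002,"dz": 0.051,"claw": 0.1},{"rx": 0,"ry": 0,"rz": 0,"dx": 0,"dy": -0.002,"dz": 0.051,"claw": 0.1}])

```text
time_s: 25.17
ee_pos: [0.4669, -0.3236, 0.0573]
eef_rot: [0.528, 3.096, -0.001]
contact_force: [-0.7, -0.6, -0.4]
gripper_width: 0.362
```

Call:
carry_out(squeeze=50, commands=[{"rx": 0,"ry": 0,"rz": 0,"dx": 0,"dy": 0,"dz": 0,"claw": 0.1},{"rx": 0,"ry": 0,"rz": 0,"dx": 0,"dy": 0,"dz": 0,"claw": 0.1},{"rx": 0,"ry": 0,"rz": 0,"dx": 0,"dy": 0,"dz": 0,"claw": 0.1}])

```text
time_s: 25.42
ee_pos: [0.4666, -0.3234, 0.0567]
eef_rot: [0.528, 3.096, -0.0]
contact_force: [-0.2, 0.2, 3.6]
gripper_width: 0.209
```

Run:
```python
from h import *
s=state();print(s['ee_pos'],s['eef_rot'],s['gripper_width']*93,s['contact_force'])
x,y=fpt(-310); print(x,y); go(x,y,.20,181.8)
```

```text
[ 0.46662788 -0.32335255  0.05666763] [ 5.28092317e-01  3.09649321e+00 -2.27610440e-04] 19.430562032773164 [-0.19282798  0.20870542  3.55372902]
0.6509373353142197 -0.3328470337133768
d [-0.1771  0.0521 -0.1433] r [-2.000e-04  4.000e-04 -3.693e-01] deg 21.2 rows>=5.6
```

Gripped at 19.4 mm. I lift the stick clear and carry it behind the feeder, aligned with the channel.

Call:
carry_out(commands=[{"rx": 0,"ry": 0,"rz": 0,"dx": 0,"dy": 0,"dz": -0.015,"claw": 0.1},{"rx": 0,"ry": 0,"rz": 0,"dx": 0,"dy": 0,"dz": -0.045,"claw": 0.1},{"rx": 0,"ry": 0,"rz": 0,"dx": 0,"dy": 0,"dz": -0.08,"claw": 0.1},{"rx": 0,"ry": 0,"rz": -0.05,"dx": -0.03,"dy": 0.005,"dz": -0.115,"claw": 0.1},{"rx": 0,"ry": 0,"rz": -0.15,"dx": -0.06,"dy": 0.015,"dz": -0.14,"claw": 0.1},{"rx": 0,"ry": 0,"rz": -0.25,"dx": -0.095,"dy": 0.025,"dz": -0.145,"claw": 0.1},{"rx": 0,"ry": 0,"rz": -0.32,"dx": -0.13,"dy": 0.037,"dz": -0.145,"claw": 0.1},{"rx": 0,"ry": 0,"rz": -0.37,"dx": -0.16,"dy": 0.047,"dz": -0.145,"claw": 0.1}])

```text
time_s: 26.08
ee_pos: [0.6351, -0.3318, 0.2022]
eef_rot: [-0.057, 3.14, -0.001]
contact_force: [-0.4, -1.3, -0.5]
gripper_width: 0.213
```

Call:
carry_out(commands=[{"rx": 0,"ry": 0,"rz": 0,"dx": -0.0166,"dy": 0.002,"dz": 0,"claw": 0.1},{"rx": 0,"ry": 0,"rz": 0,"dx": -0.0166,"dy": 0.002,"dz": 0,"claw": 0.1},{"rx": 0,"ry": 0,"rz": 0,"dx": -0.0166,"dy": 0.002,"dz": 0,"claw": 0.1},{"rx": 0,"ry": 0,"rz": 0,"dx": -0.0166,"dy": 0.002,"dz": 0,"claw": 0.1}])

```text
time_s: 26.42
ee_pos: [0.6488, -0.3295, 0.2009]
eef_rot: [0.05, -3.14, -0.001]
contact_force: [0.1, 0.7, -0.8]
gripper_width: 0.213
```

Run:
```python
from h import *
s=state();print(s['time_s'],s['ee_pos'],s['eef_rot'],s['gripper_width']*93)
c=cam('wrist')
X=cloud(c);d=((X-s['ee_pos']).reshape(-1,3)@R.from_rotvec(s['eef_rot']).as_matrix()).reshape(X.shape)
m=(abs(d[...,0])<.03)&(d[...,1]>.04)&(d[...,1]<.16)&(abs(d[...,2]-.042)<.012)
P=d[m];print('bar tool',len(P),np.median(P[:,2]),cv2.minAreaRect(P[:,:2].astype(np.float32)*1000),P[:,1].max())
for y in(.06,.08,.1,.12,.14):
    k=abs(P[:,1]-y)<.006
    if k.any(): print(y,np.percentile(P[k,0],[2,98]),np.median(P[k,2]))
x,y=fpt(-306); print(x,y); go(x,y,.105,181.8)
cv2.imwrite('pics/w6.png',cv2.resize(c['color'][:,:,::-1],(640,480)))
```

```text
26.4167 [ 0.64877015 -0.32950083  0.20090747] [ 5.00417228e-02 -3.14019867e+00 -5.78357113e-04] 19.833404470444616
bar tool 8410 0.04239685743985064 ((-0.008819580078125, 95.73866271972656), (30.30051612854004, 111.4501724243164), 3.817029210040346e-05) 0.15146374452638528
0.06 [-0.01399823  0.01469377] 0.04245157045586771
0.08 [-0.01384715  0.01474845] 0.042423139931458874
0.1 [-0.01385022  0.01479628] 0.04241354932712584
0.12 [-0.01425479  0.01483824] 0.042386396332370124
0.14 [-0.01420718  0.01485504] 0.04231122338832076
0.6508116922779072 -0.32884900747191387
d [-0.0023  0.0007  0.0962] r [ 0.0002 -0.0007  0.0001] deg 0.0 rows>=2.3
```

View pics/w6.png

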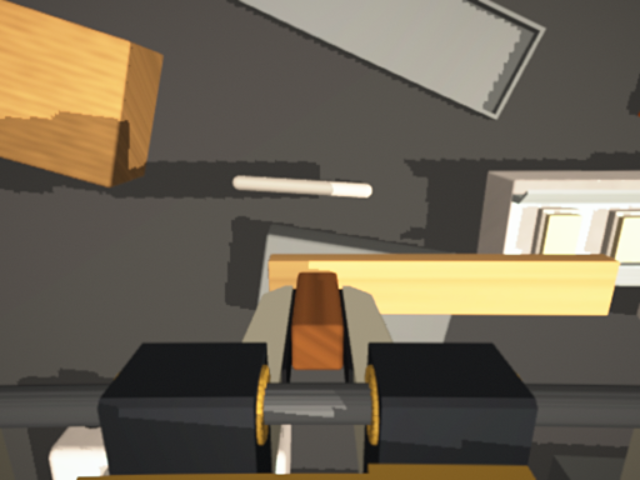

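The stick hangs level and square in the jaws, its tip 151 mm ahead of the TCP. I lower it so the underside is about 2 mm above the channel floor.

Call:
carry_out(commands=[{"rx": 0,"ry": 0,"rz": 0,"dx": -0.002,"dy": 0,"dz": 0.02,"claw": 0.1},{"rx": 0,"ry": 0,"rz": 0,"dx": -0.002,"dy": 0,"dz": 0.045,"claw": 0.1},{"rx": 0,"ry": 0,"rz": 0,"dx": -0.002,"dy": 0,"dz": 0.065,"claw": 0.1},{"rx": 0,"ry": 0,"rz": 0,"dx": -0.002,"dy": 0,"dz": 0.08,"claw": 0.1},{"rx": 0,"ry": 0,"rz": 0,"dx": -0.002,"dy": 0,"dz": 0.089,"claw": 0.1},{"rx": 0,"ry": 0,"rz": 0,"dx": -0.002,"dy": 0,"dz": 0.093,"claw": 0.1},{"rx": 0,"ry": 0,"rz": 0,"dx": -0.002,"dy": 0,"dz": 0.093,"claw": 0.1},{"rx": 0,"ry": 0,"rz": 0,"dx": -0.002,"dy": 0,"dz": 0.093,"claw": 0.1}])

```text
time_s: 27.13
ee_pos: [0.6519, -0.3297, 0.1094]
eef_rot: [-0.05, 3.14, -0.001]
contact_force: [0.6, 0.2, -0.8]
gripper_width: 0.209
```

Run:
```python
from h import *
s=state();print(s['time_s'],s['ee_pos'],s['contact_force'])
x,y=fpt(-72); go(x,y,.1065,181.8)
```

```text
27.1333 [ 0.65188563 -0.32972284  0.10940665] [ 0.57451278  0.15365893 -0.82091658]
d [0.0009 0.2349 0.0027] r [-0.0008  0.0012  0.0006] deg 0.1 rows>=5.6
```

Call:
carry_out(commands=[{"rx": 0,"ry": 0,"rz": 0,"dx": 0.001,"dy": 0.008,"dz": 0.002,"claw": 0.1},{"rx": 0,"ry": 0,"rz": 0,"dx": 0.001,"dy": 0.018,"dz": 0.002,"claw": 0.1},{"rx": 0,"ry": 0,"rz": 0,"dx": 0.001,"dy": 0.028,"dz": 0.002,"claw": 0.1},{"rx": 0,"ry": 0,"rz": 0,"dx": 0.001,"dy": 0.038,"dz": 0.002,"claw": 0.1},{"rx": 0,"ry": 0,"rz": 0,"dx": 0.001,"dy": 0.048,"dz": 0.002,"claw": 0.1},{"rx": 0,"ry": 0,"rz": 0,"dx": 0.001,"dy": 0.058,"dz": 0.002,"claw": 0.1},{"rx": 0,"ry": 0,"rz": 0,"dx": 0.001,"dy": 0.068,"dz": 0.002,"claw": 0.1},{"rx": 0,"ry": 0,"rz": 0,"dx": 0.001,"dy": 0.078,"dz": 0.002,"claw": 0.1}])

```text
time_s: 27.8
ee_pos: [0.6481, -0.2503, 0.1064]
eef_rot: [-0.051, 3.141, -0.0]
contact_force: [-1.1, -0.8, -0.9]
gripper_width: 0.211
```

Run:
```python
from h import *
s=state();print(s['time_s'],s['ee_pos'],s['contact_force'],s['ft_torque'])
x,y=fpt(-72); go(x,y,.1075,181.8)
c=cam('side');cv2.imwrite('pics/s2.png',cv2.resize(c['color'][140:250,200:330,::-1],(780,660))[:600])
```

```text
27.8 [ 0.64806486 -0.25034468  0.10642989] [-1.07343242 -0.75013957 -0.93645679] [-0.04237685 -0.02218345 -0.01028863]
d [-0.0004  0.1554 -0.0011] r [-0.0002  0.0001  0.001 ] deg 0.1 rows>=3.7
```

View pics/s2.png

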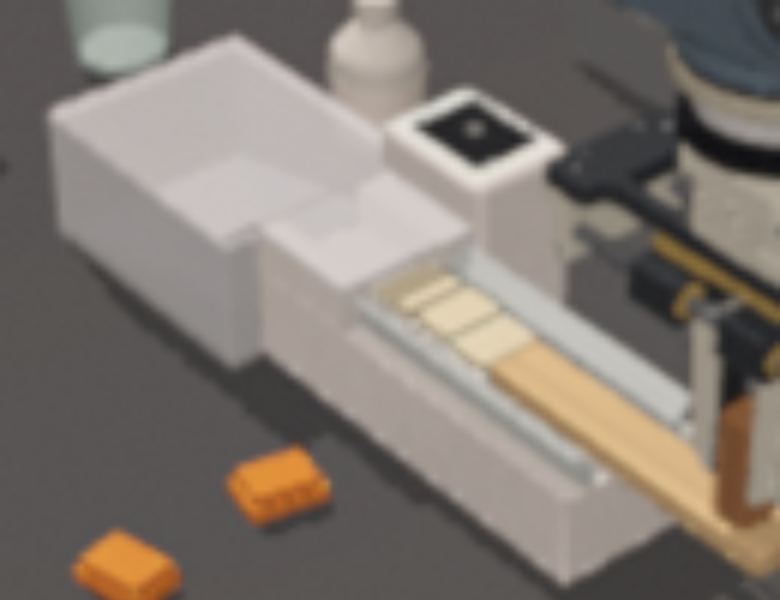

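The side crop shows the three blocks in a train ahead of the stick at (440,310), entering the tunnel. I continue pushing.

Call:
carry_out(commands=[{"rx": 0,"ry": 0,"rz": 0,"dx": 0,"dy": 0.01,"dz": 0,"claw": 0.1},{"rx": 0,"ry": 0,"rz": 0,"dx": 0,"dy": 0.02,"dz": 0,"claw": 0.1},{"rx": 0,"ry": 0,"rz": 0,"dx": 0,"dy": 0.03,"dz": 0,"claw": 0.1},{"rx": 0,"ry": 0,"rz": 0,"dx": 0,"dy": 0.04,"dz": 0,"claw": 0.1},{"rx": 0,"ry": 0,"rz": 0,"dx": 0,"dy": 0.05,"dz": 0,"claw": 0.1},{"rx": 0,"ry": 0,"rz": 0,"dx": 0,"dy": 0.06,"dz": 0,"claw": 0.1},{"rx": 0,"ry": 0,"rz": 0,"dx": 0,"dy": 0.07,"dz": 0,"claw": 0.1},{"rx": 0,"ry": 0,"rz": 0,"dx": 0,"dy": 0.08,"dz": 0,"claw": 0.1}])

```text
time_s: 28.52
ee_pos: [0.6454, -0.1704, 0.1063]
eef_rot: [0.051, -3.141, -0.0]
contact_force: [-0.2, -0.3, -0.9]
gripper_width: 0.211
```

Run:
```python
from h import *
s=state();print(s['time_s'],s['ee_pos'],s['contact_force'],s['ft_torque'])
x,y=fpt(-69); go(x,y,.1065,181.8)
```

```text
28.5167 [ 0.64540326 -0.17044136  0.106261  ] [-0.2049596  -0.28716614 -0.92275808] [-0.12150576 -0.00988432 -0.01085163]
d [-0.0005  0.0785 -0.0002] r [ 0.     -0.0001  0.0008] deg 0.0 rows>=1.9
```

Call:
carry_out(commands=[{"rx": 0,"ry": 0,"rz": 0,"dx": 0,"dy": 0.01,"dz": 0,"claw": 0.1},{"rx": 0,"ry": 0,"rz": 0,"dx": 0,"dy": 0.02,"dz": 0,"claw": 0.1},{"rx": 0,"ry": 0,"rz": 0,"dx": 0,"dy": 0.03,"dz": 0,"claw": 0.1},{"rx": 0,"ry": 0,"rz": 0,"dx": 0,"dy": 0.04,"dz": 0,"claw": 0.1},{"rx": 0,"ry": 0,"rz": 0,"dx": 0,"dy": 0.05,"dz": 0,"claw": 0.1},{"rx": 0,"ry": 0,"rz": 0,"dx": 0,"dy": 0.06,"dz": 0,"claw": 0.1},{"rx": 0,"ry": 0,"rz": 0,"dx": 0,"dy": 0.07,"dz": 0,"claw": 0.1},{"rx": 0,"ry": 0,"rz": 0,"dx": 0,"dy": 0.079,"dz": 0,"claw": 0.1}])

```text
time_s: 29.18
ee_pos: [0.6429, -0.0914, 0.1063]
eef_rot: [0.051, -3.141, -0.0]
contact_force: [-0.8, -0.4, -0.3]
gripper_width: 0.213
```

Call:
carry_out(commands=[{"rx": 0,"ry": 0,"rz": 0,"dx": 0,"dy": 0.002,"dz": 0,"claw": 0.1},{"rx": 0,"ry": 0,"rz": 0,"dx": 0,"dy": 0.002,"dz": 0,"claw": 0.1},{"rx": 0,"ry": 0,"rz": 0,"dx": 0,"dy": 0.002,"dz": 0,"claw": 0.1},{"rx": 0,"ry": 0,"rz": 0,"dx": 0,"dy": 0.002,"dz": 0,"claw": 0.1}])

```text
time_s: 29.52
ee_pos: [0.6429, -0.0909, 0.1063]
eef_rot: [-0.05, 3.141, -0.0]
contact_force: [0.1, -0.5, -1.3]
gripper_width: 0.215
```

Run:
```python
from h import *
s=state();print(s['time_s'],s['ee_pos'],s['contact_force'],s['ft_torque'])
c=cam('side');a=cv2.resize(c['color'][110:240,190:330,::-1],(700,650))[:600]
cv2.imwrite('pics/s3.png',a)
```

```text
29.5167 [ 0.64290262 -0.09093462  0.10631116] [ 0.14701804 -0.54901121 -1.30310206] [0.0207444  0.01703043 0.00071248]
```

View pics/s3.png

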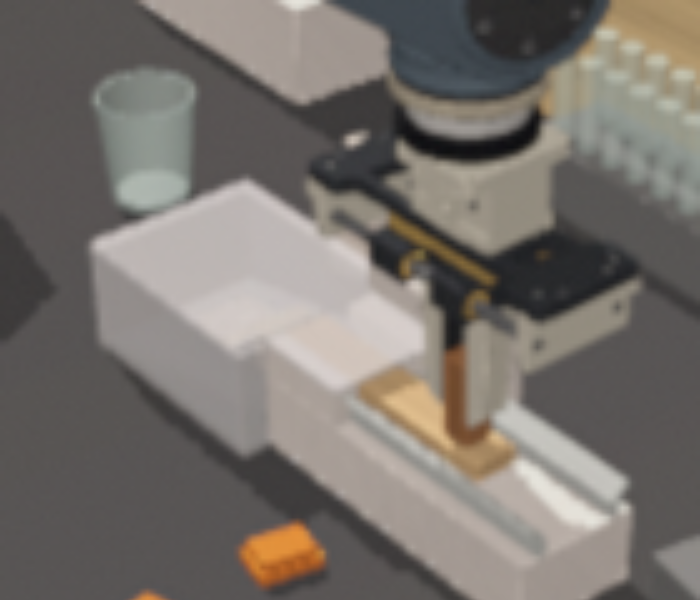

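The stick went the full stroke with its tip past y=80 and low force. I back it out straight, lift it and check the tunnel and bin.

Call:
carry_out(commands=[{"rx": 0,"ry": 0,"rz": 0,"dx": 0,"dy": -0.012,"dz": 0,"claw": 0.1},{"rx": 0,"ry": 0,"rz": 0,"dx": 0,"dy": -0.03,"dz": 0,"claw": 0.1},{"rx": 0,"ry": 0,"rz": 0,"dx": 0,"dy": -0.05,"dz": 0,"claw": 0.1},{"rx": 0,"ry": 0,"rz": 0,"dx": 0,"dy": -0.07,"dz": 0,"claw": 0.1},{"rx": 0,"ry": 0,"rz": 0,"dx": 0,"dy": -0.09,"dz": 0,"claw": 0.1},{"rx": 0,"ry": 0,"rz": 0,"dx": 0,"dy": -0.11,"dz": 0,"claw": 0.1},{"rx": 0,"ry": 0,"rz": 0,"dx": 0,"dy": -0.13,"dz": 0,"claw": 0.1},{"rx": 0,"ry": 0,"rz": 0,"dx": 0,"dy": -0.13,"dz": -0.02,"claw": 0.1}])

```text
time_s: 30.23
ee_pos: [0.6449, -0.2245, 0.1229]
eef_rot: [0.046, -3.136, -0.002]
contact_force: [-0.4, -0.3, -0.9]
gripper_width: 0.213
```

Call:
carry_out(commands=[{"rx": 0,"ry": 0,"rz": 0,"dx": 0,"dy": 0,"dz": -0.03,"claw": 0.1},{"rx": 0,"ry": 0,"rz": 0,"dx": -0.02,"dy": 0,"dz": -0.06,"claw": 0.1},{"rx": 0,"ry": 0,"rz": 0,"dx": -0.05,"dy": 0.0,"dz": -0.09,"claw": 0.1},{"rx": 0,"ry": 0,"rz": 0,"dx": -0.07,"dy": 0.0,"dz": -0.1,"claw": 0.1},{"rx": 0,"ry": 0,"rz": 0,"dx": -0.07,"dy": 0.0,"dz": -0.1,"claw": 0.1}])

```text
time_s: 30.65
ee_pos: [0.7202, -0.2194, 0.2298]
eef_rot: [-0.051, 3.135, -0.004]
contact_force: [-0.3, 0.7, -1.8]
gripper_width: 0.206
```

Run:
```python
from h import *
s=state();print(s['time_s'],s['ee_pos'],s['contact_force'])
a=cam('wrist')['color'][:,:,::-1];b=cam('scene')['color'][155:265,225:345,::-1]
a=cv2.resize(a,(480,360))
b=cv2.resize(b,(320,293),interpolation=2); b=cv2.copyMakeBorder(b,0,67,0,0,0)
cv2.imwrite('pics/s4.png',cv2.hconcat([a,b]))
```

```text
30.65 [ 0.72018436 -0.21935513  0.22981976] [-0.33015139  0.72522266 -1.83926713]
```

View pics/s4.png

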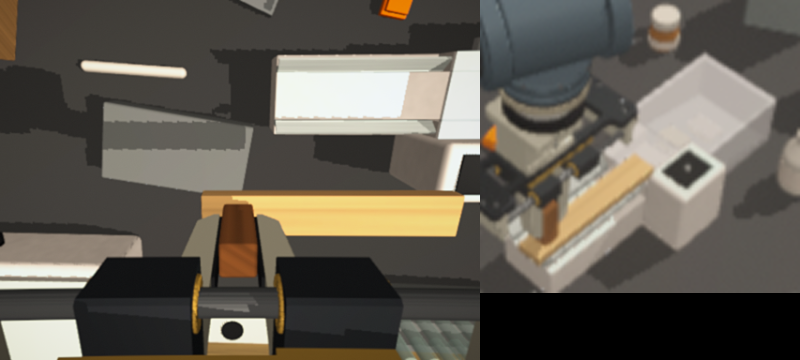

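The trough is empty, but the bin contents are faint under the lid. I shift along so the wrist camera looks into the tunnel and bin before giving up the stick.

Call:
carry_out(commands=[{"rx": 0,"ry": 0,"rz": 0,"dx": 0,"dy": 0.03,"dz": -0.005,"claw": 0.1},{"rx": 0,"ry": 0,"rz": 0,"dx": 0,"dy": 0.06,"dz": -0.01,"claw": 0.1},{"rx": 0,"ry": 0,"rz": 0,"dx": 0,"dy": 0.1,"dz": -0.015,"claw": 0.1},{"rx": 0,"ry": 0,"rz": 0,"dx": 0,"dy": 0.14,"dz": -0.015,"claw": 0.1},{"rx": 0,"ry": 0,"rz": 0,"dx": 0,"dy": 0.18,"dz": -0.015,"claw": 0.1},{"rx": 0,"ry": 0,"rz": 0,"dx": 0,"dy": 0.2,"dz": -0.015,"claw": 0.1},{"rx": 0,"ry": 0,"rz": 0,"dx": 0,"dy": 0.2,"dz": -0.015,"claw": 0.1},{"rx": 0,"ry": 0,"rz": 0,"dx": 0,"dy": 0.2,"dz": -0.015,"claw": 0.1}])

```text
time_s: 31.42
ee_pos: [0.7096, -0.0182, 0.2403]
eef_rot: [0.052, -3.139, 0.0]
contact_force: [1.0, -0.1, -1.1]
gripper_width: 0.211
```

Run:
```python
from h import *
s=state();print(s['time_s'],s['ee_pos'],s['contact_force'])
a=cam('wrist')['color'][:300,:,::-1]
l=cv2.cvtColor(a,cv2.COLOR_BGR2LAB); l[...,0]=cv2.createCLAHE(4,(8,8)).apply(l[...,0]); a=cv2.cvtColor(l,cv2.COLOR_LAB2BGR)
cv2.imwrite('pics/s5.png',cv2.resize(a,(800,469)))
```

```text
31.4167 [ 0.70956718 -0.01819795  0.24029054] [ 1.01194316 -0.14572437 -1.13170757]
```

View pics/s5.png

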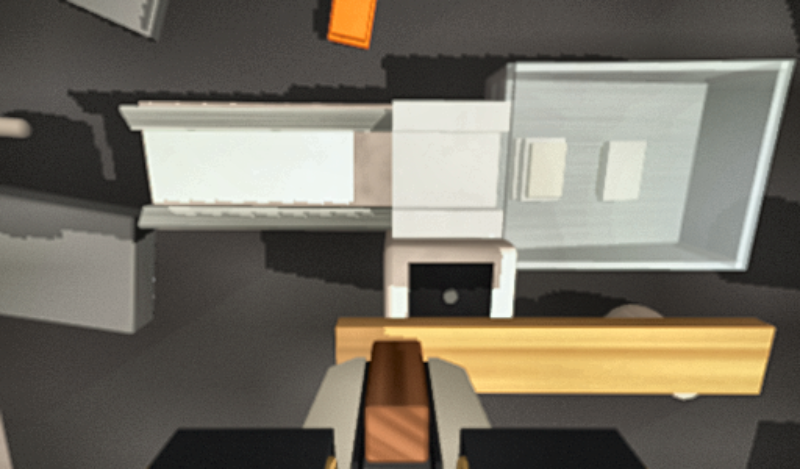

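The bin shows a block at (622,170) and another shape at (545,168) that may be two blocks stacked just past the channel end. The tunnel at (445,165) looks empty. I'll check heights with the depth data.

Run:
```python
from h import *
c=cam('wrist'); X,fx,fy=trough(c,np.array([.6412,-.023]));Z=X[...,2]
for y in np.arange(-20,160,5)/1000:
    k=(abs(fy-y)<.0025)&(abs(fx)<.015)
    if k.any(): print(int(y*1000),k.sum(),np.round(np.percentile(Z[k],[5,50,95])*1000,1),np.median(c['color'][k],0))
# colour vs lid
a=c['color'].astype(int)
# raycast colour profile: pixel row through bin middle
o=plane(c,[[u,105] for u in range(320,420,4)],.045)
print([(u,*(np.round(1000*np.array([(p[1]+.023)]),0)),*a[105,u]) for u,p in zip(range(320,420,4),o)])
print([(u,*a[92,u]) for u in range(322,372,2)])
```

```text
-20 147 [48.4 49.6 50.9] [210. 192. 174.]
-15 149 [48.2 49.6 50.8] [210. 193. 175.]
-10 149 [48.4 49.5 50.7] [211. 194. 176.]
-5 150 [48.4 49.5 50.9] [210. 193. 174.]
0 158 [48.9 75.  76.5] [224.  218.5 205. ]
5 164 [74.5 75.5 76.8] [229. 229. 219.]
10 165 [74.4 75.7 76.7] [229. 229. 219.]
15 181 [74.4 75.5 76.6] [229. 228. 219.]
20 178 [74.3 75.6 76.8] [229. 228. 218.]
25 169 [74.3 75.5 76.8] [229. 228. 218.]
30 176 [74.5 75.6 76.8] [229. 228. 218.]
35 175 [74.4 75.5 76.7] [229. 228. 218.]
40 174 [74.4 75.6 76.8] [229. 228. 218.]
45 175 [74.5 75.7 76.8] [228. 228. 218.]
50 171 [74.4 75.6 76.8] [228. 228. 218.]
55 177 [74.2 75.5 76.7] [228. 228. 218.]
60 175 [74.4 75.5 76.5] [228. 228. 218.]
65 176 [74.5 75.6 76.8] [212. 215. 205.]
70 175 [74.4 75.5 76.7] [201. 203. 193.]
75 175 [74.3 75.5 76.6] [212. 212. 199.]
80 173 [74.2 75.5 76.7] [212. 213. 200.]
85 175 [74.1 75.5 76.7] [224. 222. 202.]
90 174 [74.3 75.4 76.8] [225. 222. 203.]
95 176 [74.4 75.4 76.6] [224. 222. 203.]
100 172 [74.3 75.6 77. ] [224. 223. 203.]
105 177 [74.3 75.6 76.7] [210. 215. 204.]
110 174 [74.1 75.5 76.6] [20
[... 2760 characters left out ...]
64(221), np.int64(204)), (346, np.int64(224), np.int64(221), np.int64(203)), (348, np.int64(224), np.int64(222), np.int64(204)), (350, np.int64(223), np.int64(222), np.int64(203)), (352, np.int64(224), np.int64(222), np.int64(202)), (354, np.int64(223), np.int64(222), np.int64(202)), (356, np.int64(224), np.int64(222), np.int64(203)), (358, np.int64(224), np.int64(222), np.int64(202)), (360, np.int64(223), np.int64(222), np.int64(201)), (362, np.int64(224), np.int64(223), np.int64(202)), (364, np.int64(210), np.int64(213), np.int64(202)), (366, np.int64(209), np.int64(214), np.int64(204)), (368, np.int64(208), np.int64(213), np.int64(203)), (370, np.int64(209), np.int64(213), np.int64(204))]
```

Through the lid I see a lower block's side and rim, then a second block's side, rim and wax above it. So the third block sits on top of the second at y about 97 mm. It is in the bin, but its centre is only about level with the channel floor. I still hold the stick, so I'll push once more, further in, to knock it forward off the other block.

Run:
```python
from h import *
x,y=fpt(-176); print(x,y); go(x,y,.2,181.8)
```

```text
0.6467282935977505 -0.19891315462436876
d [ 0.0688 -0.177   0.0407] r [-0.0002 -0.0013 -0.0003] deg 0.1 rows>=4.7
```

Call:
carry_out(commands=[{"rx": 0,"ry": 0,"rz": 0,"dx": 0.01,"dy": -0.03,"dz": 0,"claw": 0.1},{"rx": 0,"ry": 0,"rz": 0,"dx": 0.025,"dy": -0.065,"dz": 0,"claw": 0.1},{"rx": 0,"ry": 0,"rz": 0,"dx": 0.04,"dy": -0.1,"dz": 0.0,"claw": 0.1},{"rx": 0,"ry": 0,"rz": 0,"dx": 0.055,"dy": -0.135,"dz": 0.01,"claw": 0.1},{"rx": 0,"ry": 0,"rz": 0,"dx": 0.065,"dy": -0.165,"dz": 0.02,"claw": 0.1},{"rx": 0,"ry": 0,"rz": 0,"dx": 0.069,"dy": -0.177,"dz": 0.03,"claw": 0.1},{"rx": 0,"ry": 0,"rz": 0,"dx": 0.069,"dy": -0.177,"dz": 0.04,"claw": 0.1},{"rx": 0,"ry": 0,"rz": 0,"dx": 0.069,"dy": -0.177,"dz": 0.04,"claw": 0.1}])

```text
time_s: 32.18
ee_pos: [0.6461, -0.1982, 0.1987]
eef_rot: [0.047, -3.138, -0.003]
contact_force: [-0.4, 1.5, -0.9]
gripper_width: 0.213
```

Run:
```python
from h import *
s=state();print(s['ee_pos'],s['eef_rot'])
x,y=fpt(-176); go(x,y,.106,181.8)
c=cam('wrist');X=cloud(c);d=((X-s['ee_pos']).reshape(-1,3)@R.from_rotvec(s['eef_rot']).as_matrix()).reshape(X.shape)
m=(abs(d[...,0])<.03)&(d[...,1]>.04)&(d[...,1]<.16)&(abs(d[...,2]-.042)<.012)
P=d[m];print('bar tool',len(P),np.median(P[:,2]),cv2.minAreaRect(P[:,:2].astype(np.float32)*1000),P[:,1].max())
```

```text
[ 0.64606212 -0.1982008   0.19866919] [ 4.67450900e-02 -3.13784786e+00 -2.58487588e-03]
d [-0.001  -0.0009  0.0927] r [ 0.0017 -0.0034 -0.0016] deg 0.2 rows>=2.2
bar tool 8433 0.042374828931564495 ((-0.08236503601074219, 95.28341674804688), (110.5461196899414, 30.44469451904297), 89.94757843017578) 0.15055534707951806
```

Call:
carry_out(commands=[{"rx": 0,"ry": 0,"rz": 0,"dx": -0.0005,"dy": 0,"dz": 0.02,"claw": 0.1},{"rx": 0,"ry": 0,"rz": 0,"dx": -0.0005,"dy": 0,"dz": 0.045,"claw": 0.1},{"rx": 0,"ry": 0,"rz": 0,"dx": -0.0005,"dy": 0,"dz": 0.065,"claw": 0.1},{"rx": 0,"ry": 0,"rz": 0,"dx": -0.0005,"dy": 0,"dz": 0.08,"claw": 0.1},{"rx": 0,"ry": 0,"rz": 0,"dx": -0.0005,"dy": 0,"dz": 0.089,"claw": 0.1},{"rx": 0,"ry": 0,"rz": 0,"dx": -0.0005,"dy": 0,"dz": 0.0925,"claw": 0.1},{"rx": 0,"ry": 0,"rz": 0,"dx": -0.0005,"dy": 0,"dz": 0.0925,"claw": 0.1},{"rx": 0,"ry": 0,"rz": 0,"dx": -0.0005,"dy": 0,"dz": 0.0925,"claw": 0.1}])

```text
time_s: 32.9
ee_pos: [0.6485, -0.1972, 0.1098]
eef_rot: [-0.051, 3.14, -0.001]
contact_force: [0.2, -0.2, -0.6]
gripper_width: 0.213
```

Run:
```python
from h import *
s=state();print(s['ee_pos'],s['contact_force'])
x,y=fpt(-26); go(x,y,.106,181.8)
```

```text
[ 0.64846717 -0.19717975  0.109842  ] [ 0.21184968 -0.22392281 -0.62741631]
d [0.0016 0.1483 0.0038] r [-0.0005  0.0013  0.0013] deg 0.1 rows>=3.6
```

Call:
carry_out(commands=[{"rx": 0,"ry": 0,"rz": 0,"dx": 0.0005,"dy": 0.01,"dz": 0.0015,"claw": 0.1},{"rx": 0,"ry": 0,"rz": 0,"dx": 0.0005,"dy": 0.025,"dz": 0.0015,"claw": 0.1},{"rx": 0,"ry": 0,"rz": 0,"dx": 0.0005,"dy": 0.04,"dz": 0.0015,"claw": 0.1},{"rx": 0,"ry": 0,"rz": 0,"dx": 0.0005,"dy": 0.055,"dz": 0.0015,"claw": 0.1},{"rx": 0,"ry": 0,"rz": 0,"dx": 0.0005,"dy": 0.07,"dz": 0.0015,"claw": 0.1},{"rx": 0,"ry": 0,"rz": 0,"dx": 0.0005,"dy": 0.08,"dz": 0.0015,"claw": 0.1},{"rx": 0,"ry": 0,"rz": 0,"dx": 0.0005,"dy": 0.09,"dz": 0.0015,"claw": 0.1},{"rx": 0,"ry": 0,"rz": 0,"dx": 0.0005,"dy": 0.1,"dz": 0.0015,"claw": 0.1}])

```text
time_s: 33.57
ee_pos: [0.6441, -0.0963, 0.1074]
eef_rot: [-0.051, 3.141, -0.0]
contact_force: [-0.4, 0.2, -0.8]
gripper_width: 0.21
```

Call:
carry_out(commands=[{"rx": 0,"ry": 0,"rz": 0,"dx": 0,"dy": 0.007,"dz": 0,"claw": 0.1},{"rx": 0,"ry": 0,"rz": 0,"dx": 0,"dy": 0.014,"dz": 0,"claw": 0.1},{"rx": 0,"ry": 0,"rz": 0,"dx": 0,"dy": 0.021,"dz": 0,"claw": 0.1},{"rx": 0,"ry": 0,"rz": 0,"dx": 0,"dy": 0.028,"dz": 0,"claw": 0.1},{"rx": 0,"ry": 0,"rz": 0,"dx": 0,"dy": 0.035,"dz": 0,"claw": 0.1},{"rx": 0,"ry": 0,"rz": 0,"dx": 0,"dy": 0.042,"dz": 0,"claw": 0.1},{"rx": 0,"ry": 0,"rz": 0,"dx": 0,"dy": 0.048,"dz": 0,"claw": 0.1},{"rx": 0,"ry": 0,"rz": 0,"dx": 0,"dy": 0.048,"dz": 0,"claw": 0.1}])

```text
time_s: 34.23
ee_pos: [0.6425, -0.0484, 0.1073]
eef_rot: [0.052, -3.141, -0.0]
contact_force: [0.4, -0.1, -1.7]
gripper_width: 0.214
```

Call:
carry_out(commands=[{"rx": 0,"ry": 0,"rz": 0,"dx": 0,"dy": -0.012,"dz": 0,"claw": 0.1},{"rx": 0,"ry": 0,"rz": 0,"dx": 0,"dy": -0.035,"dz": 0,"claw": 0.1},{"rx": 0,"ry": 0,"rz": 0,"dx": 0,"dy": -0.06,"dz": 0,"claw": 0.1},{"rx": 0,"ry": 0,"rz": 0,"dx": 0,"dy": -0.085,"dz": 0,"claw": 0.1},{"rx": 0,"ry": 0,"rz": 0,"dx": 0,"dy": -0.11,"dz": 0,"claw": 0.1},{"rx": 0,"ry": 0,"rz": 0,"dx": 0,"dy": -0.135,"dz": 0,"claw": 0.1},{"rx": 0,"ry": 0,"rz": 0,"dx": 0,"dy": -0.155,"dz": 0,"claw": 0.1},{"rx": 0,"ry": 0,"rz": 0,"dx": 0,"dy": -0.165,"dz": -0.01,"claw": 0.1}])

```text
time_s: 34.9
ee_pos: [0.6465, -0.2178, 0.1157]
eef_rot: [0.047, -3.139, -0.001]
contact_force: [-0.8, -0.2, -0.8]
gripper_width: 0.214
```

Call:
carry_out(commands=[{"rx": 0,"ry": 0,"rz": 0,"dx": 0,"dy": 0,"dz": -0.03,"claw": 0.1},{"rx": 0,"ry": 0,"rz": 0,"dx": 0,"dy": 0,"dz": -0.07,"claw": 0.1},{"rx": 0,"ry": 0,"rz": 0,"dx": -0.02,"dy": 0.02,"dz": -0.11,"claw": 0.1},{"rx": 0,"ry": 0,"rz": 0,"dx": -0.04,"dy": 0.05,"dz": -0.12,"claw": 0.1},{"rx": 0,"ry": 0,"rz": 0,"dx": -0.06,"dy": 0.085,"dz": -0.12,"claw": 0.1},{"rx": 0,"ry": 0,"rz": 0,"dx": -0.065,"dy": 0.12,"dz": -0.12,"claw": 0.1},{"rx": 0,"ry": 0,"rz": 0,"dx": -0.065,"dy": 0.155,"dz": -0.12,"claw": 0.1},{"rx": 0,"ry": 0,"rz": 0,"dx": -0.065,"dy": 0.18,"dz": -0.12,"claw": 0.1}])

```text
time_s: 35.57
ee_pos: [0.7069, -0.0297, 0.238]
eef_rot: [-0.053, 3.141, 0.001]
contact_force: [0.2, 0.1, -0.7]
gripper_width: 0.217
```

Run:
```python
from h import *
s=state();print(s['time_s'],s['ee_pos'],s['contact_force'])
c=cam('wrist');a=c['color'][:,:,::-1]
uv=[[u,v] for v in range(0,300,4) for u in range(0,512,4)]
p=plane(c,uv,.03); k=(abs(p[:,0]-.638)<.06)&(p[:,1]>.03)&(p[:,1]<.2); q=np.array(uv)[k]; u0,v0=q.min(0);u1,v1=q.max(0);print(u0,v0,u1,v1)
a=a[max(v0-10,0):v1+10,max(u0-50,0):u1+10]
l=cv2.cvtColor(a,cv2.COLOR_BGR2LAB); l[...,0]=cv2.createCLAHE(4,(4,4)).apply(l[...,0]); a=cv2.cvtColor(l,cv2.COLOR_LAB2BGR)
f=min(800/a.shape[1],600/a.shape[0]);cv2.imwrite('pics/s6.png',cv2.resize(a,None,fx=f,fy=f,interpolation=2))
```

```text
35.5667 [ 0.70694488 -0.02973302  0.2379584 ] [ 0.21677428  0.13456009 -0.69799072]
308 48 484 164
```

View pics/s6.png

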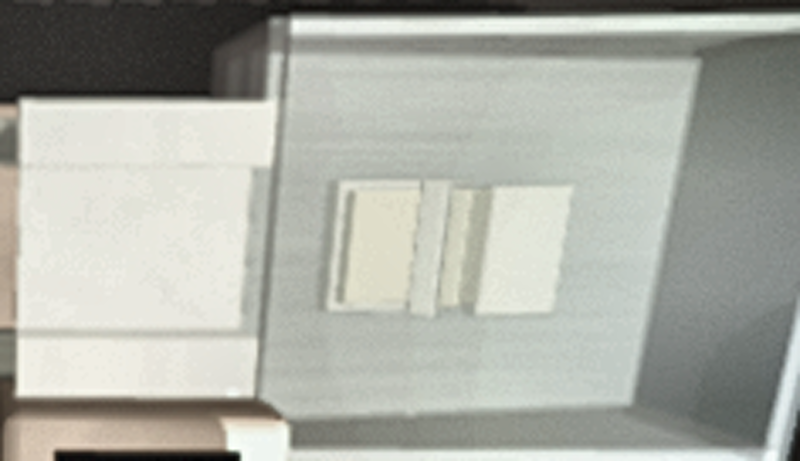

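The bin view shows three separate blocks, all well inside at (375,245), (450,245) and (525,248). The tunnel is clear. Now I return the stick to its tray.

Run:
```python
from h import *
go(.4667,-.3232,.2,160.6)
```

```text
d [ 0.2506 -0.2884  0.0375] r [ 1.700e-03 -1.000e-04  3.746e-01] deg 21.5 rows>=9.2
```

Call:
carry_out(commands=[{"rx": 0,"ry": 0,"rz": 0.02,"dx": 0.015,"dy": -0.018,"dz": 0,"claw": 0.1},{"rx": 0,"ry": 0,"rz": 0.06,"dx": 0.04,"dy": -0.046,"dz": 0,"claw": 0.1},{"rx": 0,"ry": 0,"rz": 0.12,"dx": 0.066,"dy": -0.076,"dz": 0,"claw": 0.1},{"rx": 0,"ry": 0,"rz": 0.18,"dx": 0.093,"dy": -0.107,"dz": 0,"claw": 0.1},{"rx": 0,"ry": 0,"rz": 0.24,"dx": 0.12,"dy": -0.138,"dz": 0,"claw": 0.1},{"rx": 0,"ry": 0,"rz": 0.3,"dx": 0.147,"dy": -0.169,"dz": 0,"claw": 0.1},{"rx": 0,"ry": 0,"rz": 0.36,"dx": 0.174,"dy": -0.2,"dz": 0,"claw": 0.1},{"rx": 0,"ry": 0,"rz": 0.3746,"dx": 0.2,"dy": -0.23,"dz": 0.0,"claw": 0.1}])

```text
time_s: 36.28
ee_pos: [0.5127, -0.2705, 0.2382]
eef_rot: [0.541, 3.094, -0.001]
contact_force: [0.8, -0.3, -1.1]
gripper_width: 0.211
```

Run:
```python
from h import *
go(.4667,-.3232,.12,160.6)
```

```text
d [ 0.0255 -0.0652  0.1182] r [-0.0003  0.0007 -0.0075] deg 0.4 rows>=3.3
```

Call:
carry_out(commands=[{"rx": 0,"ry": 0,"rz": 0,"dx": 0.01,"dy": -0.025,"dz": 0,"claw": 0.1},{"rx": 0,"ry": 0,"rz": 0,"dx": 0.02,"dy": -0.05,"dz": 0.02,"claw": 0.1},{"rx": 0,"ry": 0,"rz": 0,"dx": 0.0255,"dy": -0.065,"dz": 0.05,"claw": 0.1},{"rx": 0,"ry": 0,"rz": 0,"dx": 0.0255,"dy": -0.065,"dz": 0.08,"claw": 0.1},{"rx": 0,"ry": 0,"rz": 0,"dx": 0.0255,"dy": -0.065,"dz": 0.105,"claw": 0.1},{"rx": 0,"ry": 0,"rz": 0,"dx": 0.0255,"dy": -0.065,"dz": 0.118,"claw": 0.1},{"rx": 0,"ry": 0,"rz": 0,"dx": 0.0255,"dy": -0.065,"dz": 0.118,"claw": 0.1},{"rx": 0,"ry": 0,"rz": 0,"dx": 0.0255,"dy": -0.065,"dz": 0.118,"claw": 0.1}])

```text
time_s: 36.95
ee_pos: [0.4686, -0.3218, 0.1198]
eef_rot: [-0.535, -3.095, -0.0]
contact_force: [0.9, 0.1, -0.9]
gripper_width: 0.213
```

Run:
```python
from h import *
s=state();print(s['ee_pos'],s['contact_force']);go(.4668,-.3232,.0575,160.6)
```

```text
[ 0.46859068 -0.32178461  0.11980651] [ 0.93459904  0.05805432 -0.86686523]
d [ 0.0012 -0.0019  0.0623] r [ 0.0001 -0.0003 -0.004 ] deg 0.2 rows>=1.5
```

Call:
carry_out(commands=[{"rx": 0,"ry": 0,"rz": -0.004,"dx": 0.001,"dy": -0.0015,"dz": 0.015,"claw": 0.1},{"rx": 0,"ry": 0,"rz": -0.004,"dx": 0.001,"dy": -0.0015,"dz": 0.03,"claw": 0.1},{"rx": 0,"ry": 0,"rz": -0.004,"dx": 0.001,"dy": -0.0015,"dz": 0.043,"claw": 0.1},{"rx": 0,"ry": 0,"rz": -0.004,"dx": 0.001,"dy": -0.0015,"dz": 0.052,"claw": 0.1},{"rx": 0,"ry": 0,"rz": -0.004,"dx": 0.001,"dy": -0.0015,"dz": 0.058,"claw": 0.1},{"rx": 0,"ry": 0,"rz": -0.004,"dx": 0.001,"dy": -0.0015,"dz": 0.061,"claw": 0.1},{"rx": 0,"ry": 0,"rz": -0.004,"dx": 0.001,"dy": -0.0015,"dz": 0.062,"claw": 0.1},{"rx": 0,"ry": 0,"rz": -0.004,"dx": 0.001,"dy": -0.0015,"dz": 0.062,"claw": 0.1}])

```text
time_s: 37.62
ee_pos: [0.4675, -0.3227, 0.0578]
eef_rot: [0.529, 3.096, -0.001]
contact_force: [-0.1, 0.7, -0.5]
gripper_width: 0.211
```

Run:
```python
from h import *
s=state();print(s['ee_pos'],s['contact_force'],s['ft_torque'])
```

```text
[ 0.46750803 -0.32271206  0.05782317] [-0.07138109  0.72560575 -0.5160761 ] [-0.05006777 -0.04032479 -0.02778061]
```

Call:
carry_out(commands=[{"rx": 0,"ry": 0,"rz": 0,"dx": 0,"dy": 0,"dz": 0.0008,"claw": 0.1},{"rx": 0,"ry": 0,"rz": 0,"dx": 0,"dy": 0,"dz": 0.0012,"claw": 0.1},{"rx": 0,"ry": 0,"rz": 0,"dx": 0,"dy": 0,"dz": 0.0012,"claw": 0.1},{"rx": 0,"ry": 0,"rz": 0,"dx": 0,"dy": 0,"dz": 0.0012,"claw": 0.3},{"rx": 0,"ry": 0,"rz": 0,"dx": 0,"dy": 0,"dz": 0.0012,"claw": 0.5},{"rx": 0,"ry": 0,"rz": 0,"dx": 0,"dy": 0,"dz": 0.0012,"claw": 0.6},{"rx": 0,"ry": 0,"rz": 0,"dx": 0,"dy": 0,"dz": 0.0012,"claw": 0.6},{"rx": 0,"ry": 0,"rz": 0,"dx": 0,"dy": 0,"dz": 0.0012,"claw": 0.6}])

```text
time_s: 38.28
ee_pos: [0.4672, -0.3225, 0.0561]
eef_rot: [-0.529, -3.097, -0.0]
contact_force: [-0.5, -0.4, -0.2]
gripper_width: 0.525
```

Call:
carry_out(commands=[{"rx": 0,"ry": 0,"rz": 0,"dx": 0,"dy": 0,"dz": -0.02,"claw": 0.6},{"rx": 0,"ry": 0,"rz": 0,"dx": 0,"dy": 0,"dz": -0.06,"claw": 0.6},{"rx": 0,"ry": 0,"rz": 0,"dx": 0,"dy": 0,"dz": -0.1,"claw": 0.6},{"rx": 0,"ry": 0,"rz": 0,"dx": -0.02,"dy": 0,"dz": -0.14,"claw": 0.6},{"rx": 0,"ry": 0,"rz": 0,"dx": -0.05,"dy": 0,"dz": -0.175,"claw": 0.6},{"rx": 0,"ry": 0,"rz": 0,"dx": -0.065,"dy": 0,"dz": -0.18,"claw": 0.6},{"rx": 0,"ry": 0,"rz": 0,"dx": -0.065,"dy": 0,"dz": -0.18,"claw": 0.6},{"rx": 0,"ry": 0,"rz": 0,"dx": -0.065,"dy": 0,"dz": -0.18,"claw": 0.6}])

```text
time_s: 38.95
ee_pos: [0.5288, -0.3441, 0.236]
eef_rot: [0.528, 3.097, -0.0]
contact_force: [0.0, -0.2, 0.2]
gripper_width: 0.596
```

Run:
```python
from h import *
import pickle
s=state();print(s['time_s'],s['ee_pos'],s['contact_force'])
stick(cam('wrist'))
D=pickle.load(open('d0.pkl','rb'))
# bystanders + lever: compare both fixed views with start
for n in ('side','scene'):
    c=cam(n); d=np.abs(c['color'].astype(int)-D[n]['color']).max(2)>45
    d=cv2.morphologyEx(d.astype(np.uint8),cv2.MORPH_OPEN,np.ones((2,2)))
    k,L,st,ce=cv2.connectedComponentsWithStats(d); X=cloud(c); X0=cloud(D[n])
    for i in range(1,k):
        if st[i,4]>=12: print(n,np.round(ce[i]),st[i,4],'now',np.round(np.median(X[L==i],0),3),'was',np.round(np.median(X0[L==i],0),3))
    l=(np.hypot(X[...,0]-.459,X[...,1]-.367)<.016)&(X[...,2]>.03)
    print(n,'lever z',l.sum(),np.median(X[l][:,2]) if l.any() else None)
```

```text
38.95 [ 0.52883908 -0.34405755  0.23601604] [ 0.00337633 -0.1506586   0.18545049]
handle top [253. 113.] 432 z 0.0694 [ 467.7 -323. ] [19.4 18.7] 70.5
bar [317. 109.] 3814 z 0.0145 [ 488.5 -263.7] [175.2  29.4] 70.5
tray rim [296. 115.] 1839 z 0.0114 [ 548.4 -291.6] [245.2 185.6] 69.2
side [60. 67.] 9755 now [0.183 0.013 0.505] was [0.373 1.003 0.064]
side [239.  63.] 16621 now [ 0.392 -0.288  0.565] was [ 1.372  1.144 -0.038]
side [22. 25.] 120 now [0.38  1.859 0.229] was [0.198 0.507 0.507]
side [33. 66.] 20 now [0.137 0.105 0.517] was [0.256 0.896 0.264]
side [ 27. 111.] 17 now [0.1   0.079 0.433] was [0.152 0.579 0.233]
side [323. 149.] 263 now [ 0.509 -0.371  0.395] was [0.911 0.03  0.054]
side [323. 165.] 680 now [ 0.508 -0.377  0.361] was [0.903 0.009 0.006]
side [343. 154.] 12 now [ 0.542 -0.39   0.386] was [ 0.915 -0.049  0.084]
side [293. 159.] 46 now [ 0.528 -0.263  0.316] was [0.861 0.122 0.001]
side [293. 168.] 45 now [ 0.511 -0.289  0.313] was [ 0.738 -0.02   0.087]
side [310. 181.] 46 now [ 0.532 -0.316  0.291] was [ 0.819 -0.011  0.001]
side [ 44. 185.] 30 now [0.078 
[... 2610 characters left out ...]
cene [279. 182.] 77 now [0.48  0.153 0.   ] was [0.487 0.144 0.01 ]
scene [158. 191.] 234 now [ 0.546 -0.366  0.352] was [ 0.215 -0.216  0.   ]
scene [266. 192.] 85 now [0.483 0.08  0.   ] was [0.491 0.073 0.009]
scene [199. 197.] 17 now [ 0.588 -0.275  0.306] was [ 0.334 -0.115  0.   ]
scene [182. 212.] 53 now [ 0.549 -0.309  0.237] was [ 0.357 -0.206  0.001]
scene [135. 215.] 15 now [ 0.534 -0.431  0.316] was [ 0.25  -0.334 -0.002]
scene [156. 220.] 55 now [ 0.525 -0.378  0.24 ] was [ 0.324 -0.295 -0.   ]
scene [221. 222.] 94 now [ 0.485 -0.134  0.   ] was [ 0.492 -0.139  0.011]
scene [ 15. 320.] 458 now [ 0.402 -0.802  0.075] was [ 0.401 -0.802  0.075]
scene lever z 33 0.13651452791211272
```

The only changes on the bench are the three blocks gone. The lever is up at 136 mm, the same as at the start. The stick is back at (467.7,-323.0) with its handle upright and its top at 69 mm. Nothing touches the robot, so I'm handing in.

```bash
python3 -c "
from rig import job
print(job.finish_job())"
```

```text
the job is handed in; nothing more can be done
None
```

The job is done and handed in at about 39 s of robot time.

- **Safety trip:** I pressed the button to its stop, and the depth reading showed the lever dropped. I then lifted it back up. At the end the lever measured about 136 mm, the same as at the start.
- **Blocks:** Three white blocks were on the bench; I left the two orange look-alikes alone. I loaded all three square in the channel and pushed them through with the stick. After the first push the third block had come to rest on top of the second in the bin, so I pushed once more, further in. The last view showed three separate blocks well inside the bin and an empty tunnel. One of them looks tilted. The clear lid blocks depth readings, so this check is by image only.
- **Push stick:** It is back in its tray with the handle upright, within about 0.5 mm of where it started.
- **Other things on the bench:** Comparing both fixed cameras with the start showed no change except the three missing blocks and the arm itself. The arm hid small parts of those views. The highest wrist force I read was about 13 N, while gripping the lever.

I used all 16 picture views, so the final stick, lever and bench checks were numeric only.

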